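# Crank the finned piston pump through two strokes

## Robot

A 7-joint arm with a two-finger parallel gripper is mounted at the origin on a cart in front of the work surface, level with it; the furniture and walls round the work are solid. World frame = base frame: x ahead of the robot, y to its left, z up, the work surface at z = 0. Lengths are in m, angles in rad, forces in N, time in s.
With the tool pointing down it reaches from about 0.4 to 0.85 m from the base axis. Payload 10.4 kg.
Tool frame: the origin (TCP) lies at the very end of the fingers, on their centre line; the grasp point (between the pads) lies r.pinch_z behind it (r.pinch_z is the distance from the TCP to the grasp point, in m); z points along the fingers, x is the direction in which the jaws open and shut, and the axes are right-handed (so a half turn about z gives the same grasp; the last joint's range is limited). The gripper opens to 87 mm and grips with 3 to 60 N. Pads are 19 mm wide; open, the fingers measure 117 mm over their backs; the gripper's body (75 mm by 190 mm) begins 51 mm behind the grasp point.
Start: joints at [-1.25, 0.332, -0.065, 1.46, 0.022, 1.35, -0.088], TCP at [0.211, 0.588, 0.195] pointing down, gripper open.
Joint ranges: [-2.6, 2.6], [-0.5, 2.12], [-1.47, 1.34], [0.16, 2.42], [-1.27, 4.41], [0.06, 2.06], [-2.6, 2.6]. Speed limits (rad/s): [2.22, 2.22, 2.79, 2.79, 3.14, 3.14, 3.14].

## Interface

Orientations are given as a unit quaternion [x, y, z, w].
In Python, from bench import r gives the robot as it stands.
- The arm moves only by the tool carry_out, never from a script. Its argument "increments" is text: rows parted by semicolons, each of 7 numbers parted by spaces: the turn, a rotation vector about the tool's x, y, z in degrees, then the shift along the tool's x, y, z in m, then the finger opening in m, from 0 to 0.087. A call has exactly 5 rows; each row is the pose to reach, as a shift and turn from the pose measured when the call began, along the tool's axes at that moment; what a row does not reach only later rows make up. A row lasts 1/8 s, in which the tool goes at most 62.5 mm and 10.7 degrees, less where a joint would pass 70% of its speed; a pose out of reach is approached as far as the arm can. A call with a gripper value outside its range is refused whole. The fingers move at their own pace and stop on an object; "squeeze" is the grip in N (left out, the last holds). Time passes only in rows, so rows that repeat a pose let the fingers close, or fill a call up. It gives the time, the measured TCP pose, the force and the opening at its end, in the units of the state.
- r.read_state(): the state, without advancing time (a new reading comes with each control period).
- r.camera(name): name is "side" or "top" or "wrist"; returns (picture, depth): 480x640x3 uint8, blue, green, red; 480x640 float32, m along the optical axis (not along the pixel's ray), 0 where there is no reading.
- r.camera_model(name): a dict with "K" (3x3 intrinsics, pixels), "extrinsics" (4x4, takes a point from camera to world coordinates). Camera axes: x right, y down, z forward; pixel columns grow to the right and rows downward; lengths in m; the calibration is good to about 2 mm. A picture is of the moment at which its call begins: read the wrist's pose just before it. camera_model takes no time and is no camera call; for the wrist camera it gives the pose at the moment of the call.
- r.close_job(): hands the job in, once; it reports no verdict.
The state is a dict: "time": time; "joint_positions": joint angles; "joint_vel": joint speeds; "joint_torque": joint torques, N m; "ee_pos": TCP position; "eef_rot": TCP orientation; "ft_force": force on the tool from outside, world axes, zero at the start; "torque": the same for the moment, N m; "width": finger opening in m.
Only numpy, scipy, OpenCV 4.12 (cv2) and the standard library are available. Lean on these libraries where they do the work, as an engineer would, in place of code of your own. Each camera call takes 0.05 s, during which the arm holds its last target.

## Task

Run in the hand-cranked pump with the round, finned barrel: take its crank knob and turn it clockwise (seen from above) until the piston has been driven through its heavy point, fully into the barrel, exactly twice, then stop with the knob back over the home mark, at the end of the base farthest from the barrel, and let go. Go round at a calm pace, no faster than about one turn in three seconds, and keep hold of the knob at the heavy point so that the crank neither kicks ahead nor runs back. Leave the other pump, with the smooth square barrel, alone.

Things in the scene. Friction and masses are not known exactly. Their poses are not given: they have to be found in the camera images.
- pump: Pump to be cranked, fixed: grey base plate 345 x 120 x 12 mm, crank with vertical axis at one end, round finned aluminium barrel (72 mm wide, top 85 mm above the bench) at the other. Origin: on the crank's axis at bench height; x points to the barrel, whose near face is 150 mm from the axis; z up. The home end of the base, with a small steel mark, is 85 mm behind the axis.
- pump_crank (a joint): Crank angle, rad, counted over the turns, growing clockwise from above. 0 = home: knob on pump's -x side; starts within 0.9 of it. Heavy points (piston fully in) at 3.14 and 9.42; home after two strokes 12.57. A spring resists from home to the heavy point (up to 13 N at the knob), then pushes on to home; within 0.9 rad of home friction (2 N at the knob) holds the crank where it is left.
- pump_knob (a point): Mid-grip of this crank's upright black knob: 27 mm in diameter, from 66 to 116 mm above the bench (this point 93 mm), on a flat crank arm whose top is at 63 mm. It circles the crank's axis at 70 mm radius, at constant height. The knob spins freely on its pin, so fingers can hold it without turning as it goes round.
- spare_knob (a point): The same point of the other pump's knob; that pump is alike in size and crank but has a smooth square block for a barrel. It must not be turned.

How it is judged:
On the way, in this order (a step that is already met when the one before it is completed fails the run):
1. the piston has been driven through the heavy point once (value of joint pump_crank between 3.5 and 6.2 rad), for 0.02 s.
2. the piston has been driven through the heavy point a second time (value of joint pump_crank between 9.8 and 12.2 rad), for 0.02 s.
At the end, for the whole second after the job is handed in: The finned pump's crank has made its two strokes and rests within 0.35 rad (20 degrees) of home (angle 12.57 +- 0.35), not moving, and is released (value of joint pump_crank between 12.216 and 12.916 rad and velocity of joint pump_crank between -0.1 and 0.1 rad/s); the robot touches nothing.
It fails at once if the crank kicked ahead: faster than 4.2 rad/s during the strokes (value of joint pump_crank between 1 and 11.6 rad and velocity of joint pump_crank above 4.2 rad/s).
It fails at once if the crank ran back: faster than 1.5 rad/s backwards during the strokes (value of joint pump_crank between 1 and 11.6 rad and velocity of joint pump_crank below -1.5 rad/s).
It fails at once if the crank was turned past home by more than 1.5 rad (into a third stroke) (value of joint pump_crank above 14.07 rad).
It fails at once if the other pump's knob was moved more than 25 mm (distance of spare_knob from where it was at the start of the episode above 0.025 m).
It also fails if it takes over 72 s, if anything falls off the work surface, if the arm or the gripper's body presses on something with over 40 N, if the wrist force passes 120 N, or if a joint passes its speed limit or range.

## Working session

There is one attempt and no reset: what is moved stays moved. The work goes in short steps, Python scripts to look and compute and a tool call to move; the robot and the scene stay as the last step left them, time stands still between calls to the robot, and variables do not carry over. Pictures are saved under pics/ and viewed, and the job is handed in when it is done.

Besides the shell and the picture viewer there is one more tool, called by a JSON object that holds its "name" and its "arguments", one argument or row to a line. carry_out: Moves the arm, as the interface text tells. Its arguments: {"type":"object","properties":{"increments":{"type":"string"},"squeeze":{"type":"number"}},"required":["increments"]}

```bash
ls; mkdir -p pics; python3 - <<'E'
from bench import r
import cv2
s=r.read_state();print({k:(v if not hasattr(v,'__len__') else [round(float(x),4) for x in v]) for k,v in s.items()}, r.pinch_z)
for n in("top","side"):
    p,d=r.camera(n);cv2.imwrite(f"pics/{n}0.png",p)
    m=r.camera_model(n);print(n,m["K"],m["extrinsics"])
E
```

```text
pics
{'time': 0.0, 'joint_positions': [-1.2496, 0.3329, -0.0647, 1.461, 0.0216, 1.3499, -0.0885], 'joint_vel': [0.001, 0.0001, -0.0012, 0.0014, 0.0, -0.0018, 0.0005], 'joint_torque': [0.0, -62.3254, 0.0249, -38.9913, -0.0611, 0.0396, 0.0002], 'ee_pos': [0.2105, 0.588, 0.1938], 'eef_rot': [0.8176, 0.5758, -0.0006, 0.0004], 'ft_force': [0.0871, -0.1493, -0.1228], 'torque': [-0.0292, 0.0433, -0.017], 'width': 0.0868240857171203} 0.0187
top [[515.04861634   0.         320.27478198]
 [  0.         515.04861634 242.72166065]
 [  0.           0.           1.        ]] [[-0.01329583 -0.98255619  0.18549006  0.32956665]
 [-0.99985566  0.01502664  0.00792822  0.06361791]
 [-0.01057721 -0.18535787 -0.98261416  0.90766729]
 [ 0.          0.          0.          1.        ]]
side [[437.05933048   0.         324.31582041]
 [  0.         437.05933048 244.70929878]
 [  0.           0.           1.        ]] [[-0.99731422 -0.04739718  0.05583783  0.44893807]
 [-0.07306421  0.59077823 -0.80351895  0.75659525]
 [ 0.00509676 -0.80544062 -0.59265457  0.59468721]
 [ 0.          0.          0.          1.        ]]
```

View pics/top0.png

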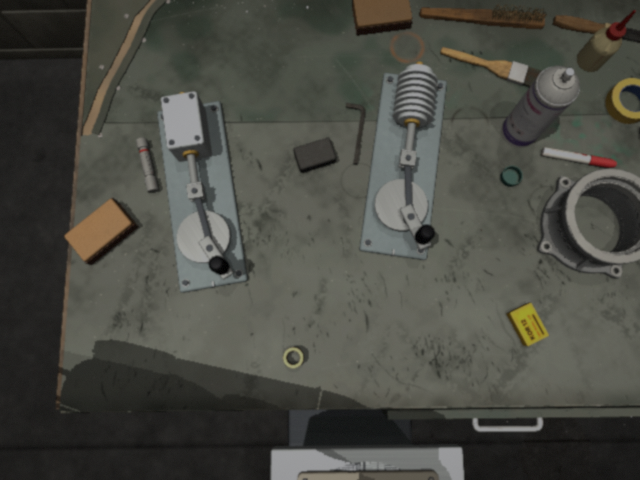

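View pics/side0.png

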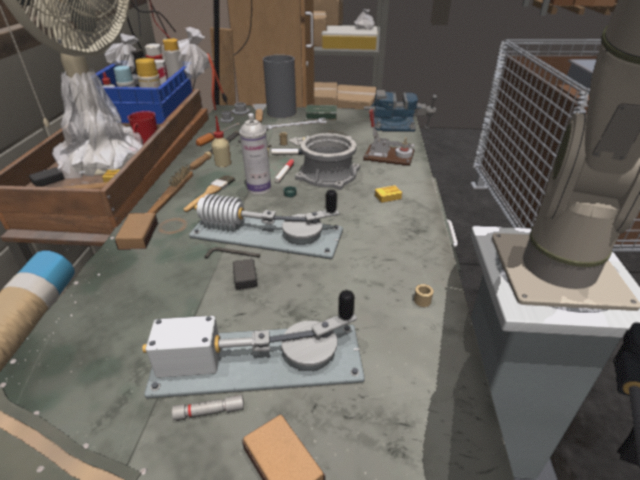

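```bash
python3 - <<'E'
import cv2
p=cv2.imread("pics/top0.png");c=p[50:280,330:600];cv2.imwrite("pics/c0.png",cv2.resize(c,None,fx=2.6,fy=2.6,interpolation=cv2.INTER_CUBIC))
p=cv2.imread("pics/side0.png");c=p[100:280,170:430];cv2.imwrite("pics/c1.png",cv2.resize(c,None,fx=3,fy=3,interpolation=cv2.INTER_CUBIC))
h=cv2.cvtColor(cv2.imread("pics/top0.png"),cv2.COLOR_BGR2HSV)
for q in [(380,170),(385,110),(440,200),(340,200),(470,200),(372,240),(425,233),(400,215)]: print(q,h[q[1],q[0]])
E
```

```text
(380, 170) [ 86  17 121]
(385, 110) [ 83  17 122]
(440, 200) [30 24 96]
(340, 200) [37 28 83]
(470, 200) [30 27 86]
(372, 240) [ 79  16 126]
(425, 233) [130  22  35]
(400, 215) [ 36  11 113]
```

View pics/c0.png

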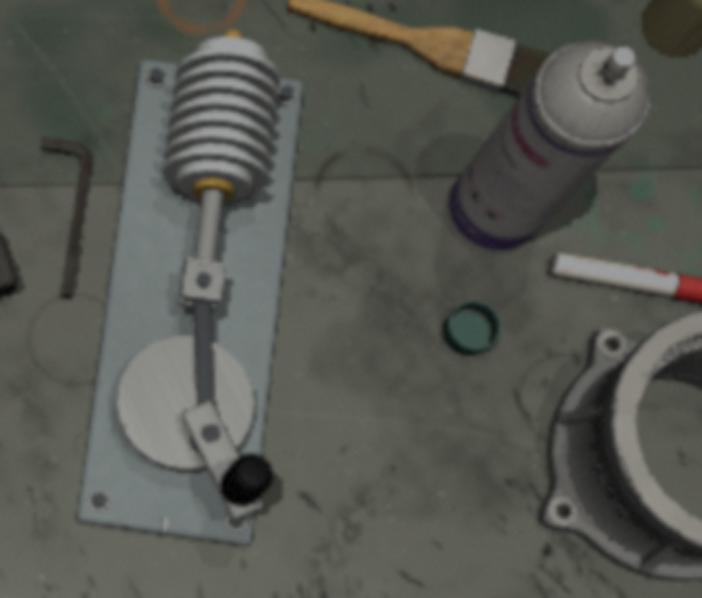

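View pics/c1.png

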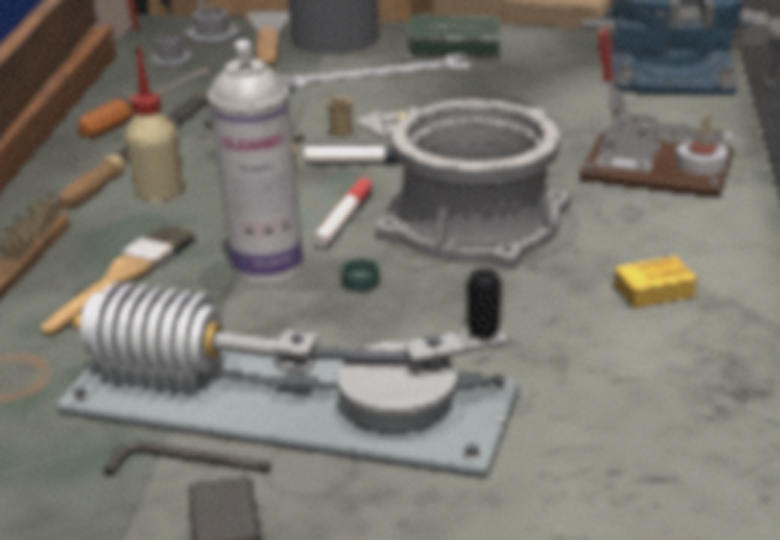

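```bash
cat > h.py <<'E'
import numpy as np,cv2
from bench import r
def ray(m,uv,z):
    K=m["K"];T=m["extrinsics"];uv=np.atleast_2d(np.asarray(uv,float))
    d=np.c_[(uv[:,0]-K[0,2])/K[0,0],(uv[:,1]-K[1,2])/K[1,1],np.ones(len(uv))]@T[:3,:3].T
    o=T[:3,3];return o+d*((z-o[2])/d[:,2])[:,None]
def proj(m,P):
    T=np.linalg.inv(m["extrinsics"]);p=np.atleast_2d(P)@T[:3,:3].T+T[:3,3];q=p@m["K"].T;return q[:,:2]/q[:,2:]
E
python3 - <<'E'
from h import *
p=cv2.imread("pics/top0.png");m=r.camera_model("top");ms=r.camera_model("side")
h=cv2.cvtColor(p,cv2.COLOR_BGR2HSV)
M=cv2.inRange(h,(70,8,90),(105,60,200));M[:,:345]=0;M[:,460:]=0;M[:60]=0;M[270:]=0
M=cv2.morphologyEx(M,cv2.MORPH_OPEN,np.ones((3,3)))
cs,_=cv2.findContours(M,cv2.RETR_EXTERNAL,cv2.CHAIN_APPROX_NONE);c=np.vstack([x for x in cs if cv2.contourArea(x)>200])[:,0]
P=ray(m,c,.012)[:,:2]
rc=cv2.minAreaRect((P*1000).astype(np.float32));print(rc);print(cv2.boxPoints(rc))
man=np.array([(384.2,73.8),(446.2,81.9),(425.8,258.8),(360.4,250)])
Q=ray(m,man,.012)[:,:2];print(Q,np.linalg.norm(Q-np.roll(Q,-1,0),axis=1))
home=(Q[2]+Q[3])/2;far=(Q[0]+Q[1])/2;ux=(far-home)/np.linalg.norm(far-home);O=home+ux*.085
print("man O",O,"ux",ux,np.degrees(np.arctan2(ux[1],ux[0])))
bx=cv2.boxPoints(rc)/1000;bx=bx[np.argsort(bx[:,0])];home=bx[:2].mean(0);far=bx[2:].mean(0);ux=(far-home)/np.linalg.norm(far-home);O2=home+ux*.085;print("rect O",O2,ux)
# knob
for n,mm,box in(("top",m,(410,440,215,255)),("side",ms,(322,342,185,220))):
    g=cv2.cvtColor(cv2.imread(f"pics/{n}0.png"),cv2.COLOR_BGR2HSV);x0,x1,y0,y1=box
    k=np.zeros(g.shape[:2],np.uint8);k[y0:y1,x0:x1]=cv2.inRange(g[y0:y1,x0:x1],(0,0,0),(180,255,52))
    ys,xs=np.nonzero(k);print(n,xs.mean(),ys.mean(),xs.min(),xs.max(),ys.min(),ys.max(),len(xs))
    print(ray(mm,[(xs.mean(),ys.mean())],.093), ray(mm,[(xs.mean(),ys.mean())],.1))
E
```

```text
((644.9569091796875, -83.64065551757812), (118.31674194335938, 342.528564453125), 80.66694641113281)
[[ 466.36588   -114.24145  ]
 [ 804.36017   -169.79037  ]
 [ 823.548      -53.039864 ]
 [ 485.55365      2.5090637]]
[[ 8.20599187e-01 -5.38760182e-02]
 [ 8.01910685e-01 -1.69368031e-01]
 [ 4.67088873e-01 -1.14017839e-01]
 [ 4.84500218e-01  2.58246148e-04]] [0.11699429 0.33936601 0.11559489 0.34043066]
man O [ 0.55968491 -0.07056948] ux [ 0.98694542 -0.16105505] -9.268140622552806
rect O [ 0.5598346  -0.06965091] [ 0.98676234 -0.16217312]
top 424.7926421404682 234.2541806020067 415 435 225 243 299
[[ 0.49465993 -0.098382    0.093     ]] [[ 0.49324137 -0.09699002  0.1       ]]
side 330.5549738219895 201.0523560209424 326 335 191 211 191
[[ 0.4943287  -0.08937254  0.093     ]] [[ 0.49369537 -0.07756882  0.1       ]]
```

```bash
cat >> h.py <<'E'
from scipy.spatial.transform import Rotation as R, Slerp
O=np.array([.5587,-.0702]);AX=np.radians(-9.27)
Rg=R.from_matrix(np.c_[[np.cos(AX),np.sin(AX),0],[np.sin(AX),-np.cos(AX),0],[0,0,-1]])
def kn(th,rad=.07): a=AX+np.pi-th; return O+rad*np.array([np.cos(a),np.sin(a)])
def rows(pts,Rs,w):
    s=r.read_state();p0=s["ee_pos"];R0=R.from_quat(s["eef_rot"])
    for p,q in zip(pts,Rs):
        v=(R0.inv()*q).as_rotvec(degrees=True);d=R0.inv().apply(np.asarray(p)-p0)
        print(*["%.1f"%x for x in v],*["%.4f"%x for x in d],w,";",end=" ")
    print()
def st():
    s=r.read_state();p=s["ee_pos"];e=p[:2]-O;th=AX+np.pi-np.arctan2(e[1],e[0])
    print("t%.2f"%s["time"],"p",np.round(p,4),"th",round((th+1.5)%(2*np.pi)-1.5,3),"rad",round(np.hypot(*e),4),"F",np.round(s["ft_force"],1),"T",np.round(s["torque"],2),"w",round(s["width"],4),"rot",np.round((R.from_quat(s["eef_rot"]).inv()*Rg).as_rotvec(degrees=True),1),"q",np.round(s["joint_positions"],2))
E
python3 - <<'E'
from h import *
st()
s=r.read_state();p0=np.array(s["ee_pos"]);R0=R.from_quat(s["eef_rot"])
print(kn(-.55), (R0.inv()*Rg).as_rotvec(degrees=True))
way=np.array([p0,[.36,.45,.2],[.5,.22,.2],[*kn(-.55),.2]])
L=np.r_[0,np.cumsum(np.linalg.norm(np.diff(way,axis=0),axis=1))];print(L)
f=np.linspace(0,1,21)[1:]
pts=np.c_[[np.interp(f*L[-1],L,way[:,i]) for i in range(3)]].T
Rs=Slerp([0,1],R.concatenate([R0,Rg]))(f)
rows(pts[:10],Rs[:10],.06)
E
```

```text
t0.10 p [0.2105 0.5881 0.1939] th 0.922 rad 0.7447 F [-0.4 -0.5 -0.1] T [ 0.   -0.04  0.01] w 0.0868 rot [ 0.1  0.1 79.6] q [-1.25  0.33 -0.06  1.46  0.02  1.35 -0.09]
[ 0.49390878 -0.09669712] [5.14538682e-02 5.78909838e-02 7.95734503e+01]
[0.         0.20357837 0.47283661 0.78959231]
0.0 0.0 4.0 -0.0154 0.0363 -0.0012 0.06 ; 0.0 0.0 8.0 -0.0309 0.0726 -0.0023 0.06 ; 0.0 0.0 11.9 -0.0463 0.1089 -0.0035 0.06 ; 0.0 0.0 15.9 -0.0618 0.1453 -0.0046 0.06 ; 0.0 0.0 19.9 -0.0772 0.1816 -0.0058 0.06 ; 0.0 0.0 23.9 -0.1006 0.2132 -0.0059 0.06 ; 0.0 0.0 27.9 -0.1254 0.2438 -0.0059 0.06 ; 0.0 0.0 31.8 -0.1502 0.2745 -0.0059 0.06 ; 0.0 0.0 35.8 -0.1751 0.3052 -0.0058 0.06 ; 0.0 0.0 39.8 -0.1999 0.3359 -0.0058 0.06 ;
```

{"name": "carry_out", "arguments": {
  "increments": "0 0 4 -0.015 0.036 -0.001 0.06; 0 0 8 -0.031 0.073 -0.002 0.06; 0 0 12 -0.046 0.109 -0.003 0.06; 0 0 16 -0.062 0.145 -0.005 0.06; 0 0 20 -0.077 0.182 -0.006 0.06"
}}

```text
time: 0.72
ee_pos: [0.3566, 0.4531, 0.1998]
eef_rot: [0.906, 0.424, -0.001, 0.001]
ft_force: [1.3, -0.2, -0.2]
width: 0.0603
```

```bash
cat > mv.py <<'E'
from h import *
import sys
# straight to target in n rows: x y z n w
x,y,z=map(float,sys.argv[1:4]);n=int(sys.argv[4]);w=sys.argv[5]
st();s=r.read_state();p0=np.array(s["ee_pos"]);R0=R.from_quat(s["eef_rot"]);f=np.arange(1,min(n,5)+1)/n
rows(p0+f[:,None]*(np.array([x,y,z])-p0),Slerp([0,1],R.concatenate([R0,Rg]))(f),w)
E
python3 mv.py .5 .22 .2 8 .06
```

```text
t0.72 p [0.3566 0.4531 0.1998] th 1.041 rad 0.561 F [ 1.3 -0.2 -0.2] T [-0.02  0.   -0.03] w 0.0603 rot [ 0.1  0.1 59.4] q [-1.05  0.22  0.08  1.59 -0.02  1.33 -0.09]
0.0 0.0 7.4 -0.0109 0.0324 0.0000 .06 ; 0.0 0.0 14.9 -0.0218 0.0649 0.0000 .06 ; 0.0 0.0 22.3 -0.0327 0.0973 0.0000 .06 ; 0.0 0.0 29.7 -0.0436 0.1297 0.0001 .06 ; 0.0 0.0 37.2 -0.0545 0.1621 0.0001 .06 ;
```

Lag is small (a few mm). Continuing.

{"name": "carry_out", "arguments": {
  "increments": "0 0 7 -0.012 0.036 0 0.06; 0 0 14 -0.024 0.073 0 0.06; 0 0 22 -0.036 0.11 0 0.06; 0 0 30 -0.049 0.147 0 0.06; 0 0 37 -0.061 0.183 0 0.06"
}}

```text
time: 1.35
ee_pos: [0.4585, 0.2877, 0.1998]
eef_rot: [0.994, 0.113, -0.001, 0.001]
ft_force: [0.9, 0.1, -0.3]
width: 0.0604
```

```bash
python3 mv.py .494 -.097 .2 8 .06
```

```text
t1.35 p [0.4585 0.2877 0.1998] th 1.136 rad 0.3717 F [ 0.9  0.1 -0.3] T [-0.07 -0.02 -0.02] w 0.0604 rot [ 0.1  0.1 22.2] q [-0.88  0.14  0.26  1.69 -0.04  1.32 -0.39]
0.0 0.0 2.8 -0.0064 0.0479 0.0001 .06 ; 0.0 0.0 5.5 -0.0129 0.0957 0.0001 .06 ; 0.0 0.0 8.3 -0.0193 0.1436 0.0002 .06 ; 0.1 0.0 11.1 -0.0257 0.1915 0.0002 .06 ; 0.1 0.0 13.9 -0.0322 0.2393 0.0003 .06 ;
```

{"name": "carry_out", "arguments": {
  "increments": "0 0 4 -0.006 0.048 0 0.06; 0 0 8 -0.013 0.096 0 0.06; 0 0 12 -0.02 0.144 0 0.06; 0 0 16 -0.026 0.192 0 0.06; 0 0 18 -0.032 0.239 0 0.06"
}}

```text
time: 1.98
ee_pos: [0.4805, 0.046, 0.2]
eef_rot: [0.999, -0.045, -0.001, 0.001]
ft_force: [1.0, 0.8, -0.9]
width: 0.0599
```

```bash
python3 mv.py .494 -.097 .2 4 .06
```

```text
t1.98 p [0.4805 0.046  0.2   ] th 0.817 rad 0.1401 F [ 1.   0.8 -0.9] T [-0.04  0.03 -0.04] w 0.0599 rot [0.1 0.1 4.1] q [-0.66 -0.    0.47  1.84  0.    1.31 -0.28]
0.0 0.0 1.0 0.0066 0.0353 0.0001 .06 ; 0.1 0.0 2.0 0.0132 0.0706 0.0001 .06 ; 0.1 0.0 3.1 0.0197 0.1059 0.0002 .06 ; 0.1 0.1 4.1 0.0263 0.1412 0.0003 .06 ;
```

{"name": "carry_out", "arguments": {
  "increments": "0 0 1 0.007 0.036 0 0.06; 0 0 2 0.013 0.072 0 0.06; 0 0 3 0.02 0.11 0 0.06; 0 0 4 0.026 0.141 0 0.06; 0 0 4 0.026 0.141 0 0.06"
}}

```text
time: 2.6
ee_pos: [0.4933, -0.0993, 0.2001]
eef_rot: [0.997, -0.082, -0.001, 0.001]
ft_force: [-0.1, 0.1, -0.8]
width: 0.0598
```

```bash
python3 - <<'E'
from h import *
st()
m=r.camera_model("wrist");p,d=r.camera("wrist");print(m)
T,K=m["extrinsics"],m["K"]
u,v=proj(m,[*kn(-.55),.116])[0];print("expected knob top px",u,v)
cv2.imwrite("pics/w1.png",p);np.save("w1d.npy",d)
p,_=r.camera("top");cv2.imwrite("pics/top1.png",p)
E
```

```text
t2.60 p [ 0.4933 -0.0993  0.2001] th -0.581 rad 0.0716 F [-0.1  0.1 -0.8] T [-0.07  0.06 -0.07] w 0.0598 rot [ 0.2  0.1 -0.2] q [-0.5   0.05  0.63  1.8  -0.02  1.31 -0.03]
{'K': array([[340.53205779,   0.        , 324.24686352],
       [  0.        , 340.53205779, 236.043579  ],
       [  0.        ,   0.        ,   1.        ]]), 'extrinsics': array([[ 0.98644689, -0.15707778, -0.04742464,  0.50616612],
       [-0.16407577, -0.94659075, -0.27756999, -0.02229954],
       [-0.00129165,  0.28158929, -0.95953416,  0.38935277],
       [ 0.        ,  0.        ,  0.        ,  1.        ]])}
expected knob top px 324.8098056452762 230.4900625461306
```

View pics/w1.png

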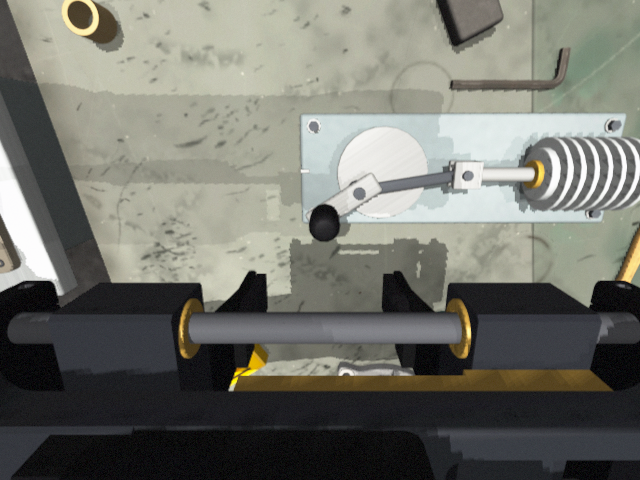

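```bash
python3 - <<'E'
from h import *
p=cv2.imread("pics/w1.png");d=np.load("w1d.npy");m=r.camera_model("wrist")
h=cv2.cvtColor(p,cv2.COLOR_BGR2HSV)
k=np.zeros(h.shape[:2],np.uint8);k[195:248,300:350]=cv2.inRange(h[195:248,300:350],(0,0,0),(180,255,60))
ys,xs=np.nonzero(k);print("knob",xs.mean(),ys.mean(),xs.min(),xs.max(),ys.min(),ys.max())
K=m["K"];T=m["extrinsics"];z=d[ys,xs]
P=np.c_[(xs-K[0,2])/K[0,0]*z,(ys-K[1,2])/K[1,1]*z,z]@T[:3,:3].T+T[:3,3]
P=P[z>0];print("zmax",P[:,2].max());Q=P[(P[:,2]>.108)];print("top pts",len(Q),Q.mean(0),(Q.max(0)+Q.min(0))/2,np.ptp(Q,axis=0))
M=cv2.inRange(h,(80,6,120),(110,60,255));M[:105]=0;M[230:]=0;M[:,:295]=0;M[:,635:]=0
M=cv2.morphologyEx(M,cv2.MORPH_OPEN,np.ones((5,5)))
cs,_=cv2.findContours(M,cv2.RETR_EXTERNAL,cv2.CHAIN_APPROX_NONE);c=max(cs,key=cv2.contourArea)[:,0]
print(c.min(0),c.max(0))
W=ray(m,c,.012)[:,:2];rc=cv2.minAreaRect((W*1000).astype(np.float32));bx=cv2.boxPoints(rc)/1000;bx=bx[np.argsort(bx[:,0])];print(rc)
home=bx[:2].mean(0);far=bx[2:].mean(0);ux=(far-home)/np.linalg.norm(far-home);print("home",home,"O",home+ux*.085,np.degrees(np.arctan2(*ux[::-1])))
print("mark ray",ray(m,[(305,170)],.012))
for zz in(.04,.045,.05): print("disc",zz,ray(m,[(382.5,172)],zz))
E
```

```text
knob 324.0895691609977 222.8514739229025 309 339 205 241
zmax 0.11696451302545063
top pts 643 [ 0.49400466 -0.09110111  0.11368645] [ 0.49376561 -0.09196338  0.1124826 ] [0.0254205  0.02343515 0.00896382]
[300 113] [624 212]
((643.4424438476562, -71.166015625), (104.54071807861328, 339.8124084472656), 81.02449035644531)
home [ 0.4756167  -0.04465856] O [ 0.55957586 -0.05791961] -8.97551
mark ray [[ 0.47909491 -0.0507002   0.012     ]]
disc 0.04 [[ 0.5582346  -0.06286554  0.04      ]]
disc 0.045 [[ 0.55748836 -0.06224347  0.045     ]]
disc 0.05 [[ 0.55674212 -0.06162139  0.05      ]]
```

```bash
python3 - <<'E'
from h import *
st()
def pts(m,d,xs,ys):
    K=m["K"];T=m["extrinsics"];z=d[ys,xs]
    P=np.c_[(xs-K[0,2])/K[0,0]*z,(ys-K[1,2])/K[1,1]*z,z]@T[:3,:3].T+T[:3,3];return P[z>0]
for n in("wrist","side","wrist"):
    st();m=r.camera_model(n);p,d=r.camera(n)
    if n=="wrist":print(np.round(m["extrinsics"],4))
    cv2.imwrite(f"pics/{n}2.png",p)
    h=cv2.cvtColor(p,cv2.COLOR_BGR2HSV)
    u,v=proj(m,[*kn(-.55),.1])[0].astype(int);print(n,u,v)
    k=np.zeros(h.shape[:2],np.uint8);s=30 if n=="wrist" else 18;k[v-s:v+s,u-s:u+s]=cv2.inRange(h[v-s:v+s,u-s:u+s],(0,0,0),(180,255,55))
    nn,lab,stt,cen=cv2.connectedComponentsWithStats(k);i=1+np.argmax(stt[1:,4]);ys,xs=np.nonzero(lab==i);print(stt[i],cen[i])
    P=pts(m,d,xs,ys);print("top>.108",np.round(P[P[:,2]>.106].mean(0),4),"all",np.round(P.mean(0),4),np.round(P.min(0),4),np.round(P.max(0),4))
E
python3 - <<'E'
import cv2
p=cv2.imread("pics/side2.png");cv2.imwrite("pics/side2c.png",cv2.resize(p[80:300,170:450],None,fx=2.6,fy=2.6,interpolation=cv2.INTER_CUBIC))
E
```

```text
t2.70 p [ 0.4935 -0.0964  0.2   ] th -0.544 rad 0.0702 F [0.4 0.1 0.2] T [-0.07  0.09  0.01] w 0.0601 rot [0.1 0.1 0.1] q [-0.5   0.05  0.62  1.8  -0.03  1.31 -0.03]
t2.70 p [ 0.4935 -0.0964  0.2   ] th -0.544 rad 0.0702 F [0.4 0.1 0.2] T [-0.07  0.09  0.01] w 0.0601 rot [0.1 0.1 0.1] q [-0.5   0.05  0.62  1.8  -0.03  1.31 -0.03]
[[ 0.9872 -0.1528 -0.0464  0.5061]
 [-0.1597 -0.9475 -0.2769 -0.0194]
 [-0.0017  0.2808 -0.9598  0.3893]
 [ 0.      0.      0.      1.    ]]
wrist 325 229
[310 208  30  37 868] [324.45506912 226.43663594]
top>.108 [ 0.4939 -0.094   0.1136] all [ 0.4941 -0.092   0.1079] [ 0.4808 -0.1062  0.0717] [ 0.5064 -0.083   0.117 ]
t2.75 p [ 0.4936 -0.0958  0.2   ] th -0.536 rad 0.0699 F [0.6 1.  0.3] T [-0.09  0.05 -0.  ] w 0.0599 rot [0.1 0.1 0.2] q [-0.5   0.04  0.62  1.8  -0.03  1.31 -0.03]
side 330 196
[325 190  12  23 233] [330.54506438 200.66094421]
top>.108 [ 0.4937 -0.0904  0.1112] all [ 0.495  -0.0979  0.0889] [ 0.482  -0.284  -0.0021] [ 0.5203 -0.0798  0.1157]
t2.80 p [ 0.4937 -0.0956  0.2001] th -0.534 rad 0.0698 F [-0.6 -0.   0. ] T [-0.05  0.11 -0.02] w 0.0601 rot [0.1 0.1 0.2] q [-0.5   0.04  0.62  1.8  -0.03  1.31 -0.03]
[[ 0.9874 -0.1512 -0.0458  0.5061]
 [-0.158  -0.9478 -0.2769 -0.0186]
 [-0.0015  0.2807 -0.9598  0.3894]
 [ 0.      0.      0.      1.    ]]
wrist 325 229
[310 209  30  37 867] [324.4567474  227.38985006]
top>.108 [ 0.4938 -0.0941  0.1135] all [ 0.4941 -0.092   0.108 ] [ 0.4807 -0.1067  0.0728] [ 0.5065 -0.0828  0.1171]
```

View pics/side2c.png

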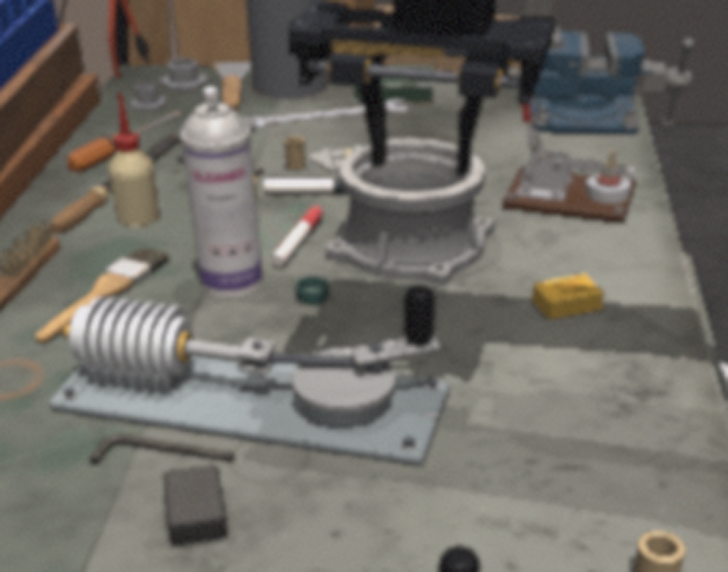

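View pics/top1.png

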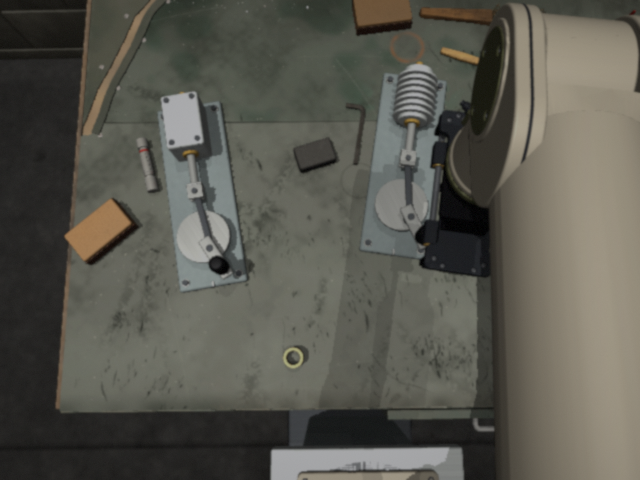

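```bash
python3 - <<'E'
from h import *
p=cv2.imread("pics/wrist2.png");m=r.camera_model("wrist")
c=[(o) for o in kn(0)]
for z in (.012,):
  home=O-.085*np.array([np.cos(AX),np.sin(AX)]);n=np.array([-np.sin(AX),np.cos(AX)]);far=home+.345*np.array([np.cos(AX),np.sin(AX)])
  C=np.array([[*(a+s*.06*n),z] for a,s in((home,1),(far,1),(far,-1),(home,-1))])
q=p.copy();cv2.polylines(q,[np.round(proj(m,C)).astype(int)],True,(0,0,255),1)
a=np.linspace(0,6.28,60)
for th in(-.55,):cv2.polylines(q,[np.round(proj(m,np.c_[kn(th)[0]+.0135*np.cos(a),kn(th)[1]+.0135*np.sin(a),0*a+.108])).astype(int)],True,(0,0,255),1)
cv2.imwrite("pics/ov.png",cv2.resize(q[90:290,270:640],None,fx=2,fy=2))
E
```

```text
(no output)
```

View pics/ov.png

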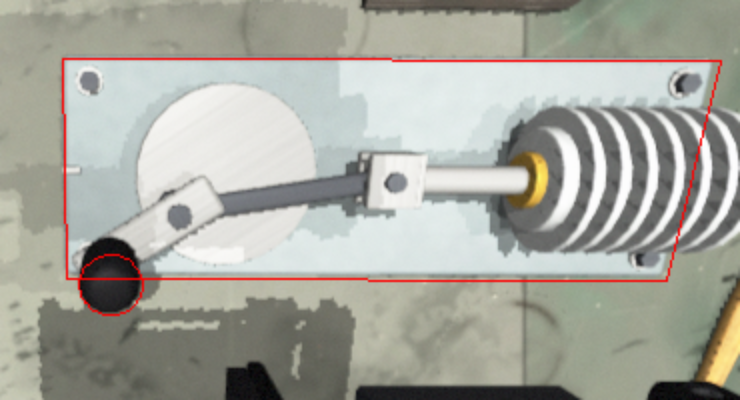

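```bash
python3 mv.py .494 -.0965 .0745 5 .06
```

```text
t2.85 p [ 0.4937 -0.0956  0.2001] th -0.534 rad 0.0698 F [0.3 0.5 0.7] T [-0.06  0.11  0.03] w 0.0599 rot [0.1 0.1 0.2] q [-0.5   0.04  0.62  1.8  -0.03  1.31 -0.03]
0.0 0.0 0.0 0.0001 0.0001 0.0251 .06 ; 0.0 0.0 0.1 0.0002 0.0003 0.0503 .06 ; 0.1 0.0 0.1 0.0003 0.0004 0.0754 .06 ; 0.1 0.1 0.2 0.0005 0.0005 0.1005 .06 ; 0.1 0.1 0.2 0.0006 0.0006 0.1256 .06 ;
```

{"name": "carry_out", "arguments": {
  "increments": "0 0 0 0 0 0.025 0.06; 0 0 0 0 0 0.055 0.06; 0 0 0 0 0 0.085 0.06; 0 0 0 0 0.001 0.11 0.06; 0 0 0 0 0.001 0.118 0.06"
}}

```text
time: 3.48
ee_pos: [0.4925, -0.096, 0.0809]
eef_rot: [0.997, -0.078, -0.002, 0.001]
ft_force: [0.3, 0.1, -0.1]
width: 0.0601
```

```bash
python3 - <<'E'
from h import *
st();m=r.camera_model("wrist");p,d=r.camera("wrist");cv2.imwrite("pics/w3.png",p)
p,d=r.camera("side");cv2.imwrite("pics/s3.png",cv2.resize(p[80:300,170:450],None,fx=2.6,fy=2.6,interpolation=cv2.INTER_CUBIC))
E
python3 mv.py .494 -.0965 .0745 5 .06
```

```text
t3.48 p [ 0.4925 -0.096   0.0809] th -0.533 rad 0.071 F [ 0.3  0.1 -0.1] T [-0.07  0.03 -0.06] w 0.0601 rot [0.1 0.2 0.3] q [-0.47  0.18  0.62  1.95 -0.12  1.06  0.05]
t3.58 p [ 0.4931 -0.0963  0.0819] th -0.54 rad 0.0706 F [-0.9 -0.1 -0.5] T [-0.12  0.08 -0.03] w 0.0602 rot [0.1 0.1 0.2] q [-0.47  0.18  0.63  1.94 -0.12  1.06  0.05]
0.0 0.0 0.0 0.0002 0.0000 0.0015 .06 ; 0.0 0.1 0.1 0.0004 0.0000 0.0030 .06 ; 0.1 0.1 0.1 0.0006 0.0000 0.0044 .06 ; 0.1 0.1 0.2 0.0007 0.0001 0.0059 .06 ; 0.1 0.1 0.2 0.0009 0.0001 0.0074 .06 ;
```

View pics/w3.png

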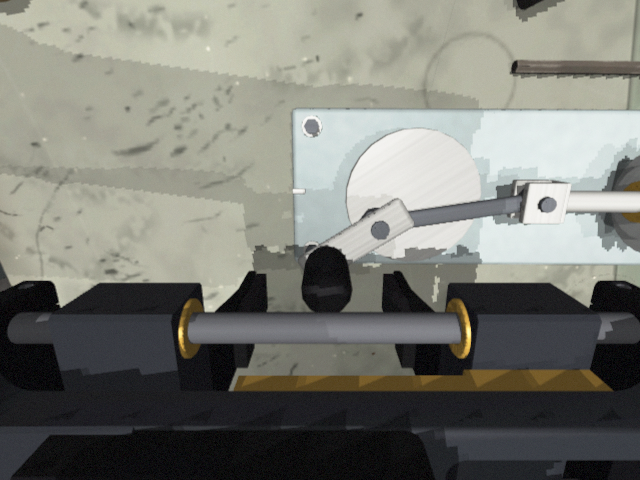

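View pics/s3.png

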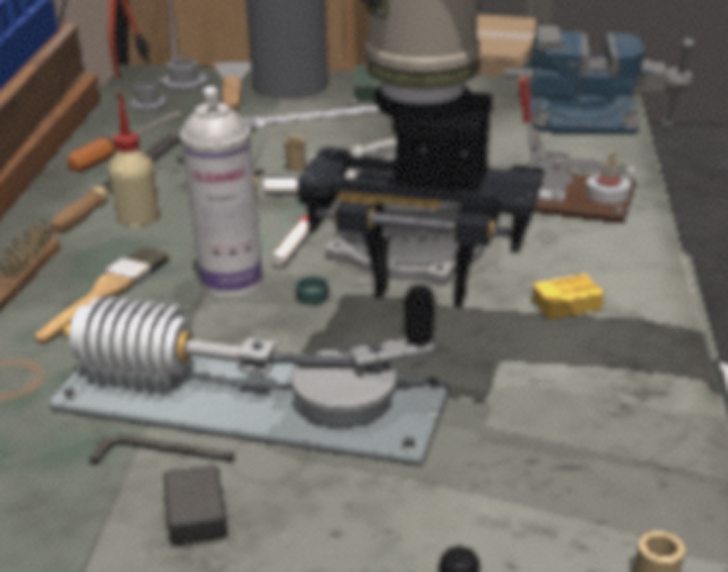

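```bash
python3 - <<'E'
from h import *
st();s=r.read_state();P=np.array(s["ee_pos"]);Rt=R.from_quat(s["eef_rot"])
ms=r.camera_model("side");mw=r.camera_model("wrist")
for dx in(-.033,.033):
  for b in(0,.0187):
    Q=P+Rt.apply([dx,0,-b]);u=proj(ms,Q)[0];print("side crop",(u-[170,80])*2.6,"wrist",proj(mw,Q)[0])
for z in(.066,.116):
    Q=[*kn(-.55),z];print("knob",z,(proj(ms,Q)[0]-[170,80])*2.6,proj(mw,Q)[0])
p,d=r.camera("wrist")
for a in[(255,290),(250,320),(392,290),(398,320),(325,265),(325,300)]:
    z=d[a[1],a[0]];K=mw["K"];c=np.array([(a[0]-K[0,2])/K[0,0]*z,(a[1]-K[1,2])/K[1,1]*z,z,1]);print(a,z,(mw["extrinsics"]@c)[:3])
cv2.imwrite("pics/w4.png",cv2.resize(p[220:420,220:430],None,fx=3,fy=3,interpolation=cv2.INTER_CUBIC))
E
```

```text
t3.58 p [ 0.4931 -0.0963  0.0819] th -0.54 rad 0.0706 F [-0.9 -0.1 -0.5] T [-0.12  0.08 -0.03] w 0.0602 rot [0.1 0.1 0.2] q [-0.47  0.18  0.63  1.94 -0.12  1.06  0.05]
side crop [456.29228067 326.3513245 ] wrist [269.34299487 272.36697881]
side crop [456.97270914 307.64529961] wrist [264.02811315 285.45580232]
side crop [382.44584707 317.23576491] wrist [379.7554484 272.3502107]
side crop [382.28691433 298.65556985] wrist [385.12320999 285.43805312]
knob 0.066 [418.01507843 337.00250691] [325.90650456 263.30710463]
knob 0.116 [418.82512259 287.13129054] [326.13607285 298.94955756]
(255, 290) 0.1556688 [ 0.46345226 -0.08081352  0.12875209]
(250, 320) 0.085237585 [ 0.48017388 -0.05989191  0.19529076]
(392, 290) 0.15500097 [ 0.52521796 -0.09034252  0.12921499]
(398, 320) 0.08642367 [ 0.51691438 -0.06635581  0.19414605]
(325, 265) 0.17763706 [ 0.49551858 -0.08287051  0.10490683]
(325, 300) 0.17171794 [ 0.49320714 -0.09748162  0.11540401]
```

View pics/w4.png

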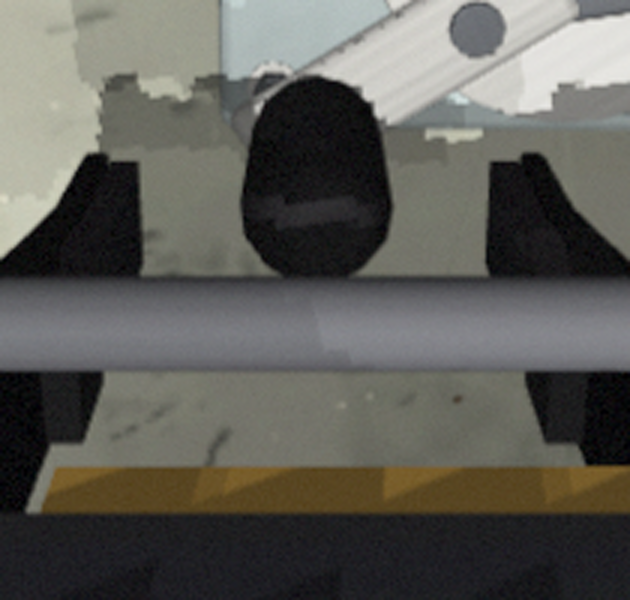

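```bash
python3 - <<'E'
from h import *
p=cv2.imread("pics/s3.png")[220:380,340:500].astype(float);cv2.imwrite("pics/s3c.png",cv2.resize(np.clip(p*2.2,0,255).astype(np.uint8),None,fx=3.5,fy=3.5))
E
```

```text
(no output)
```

View pics/s3c.png

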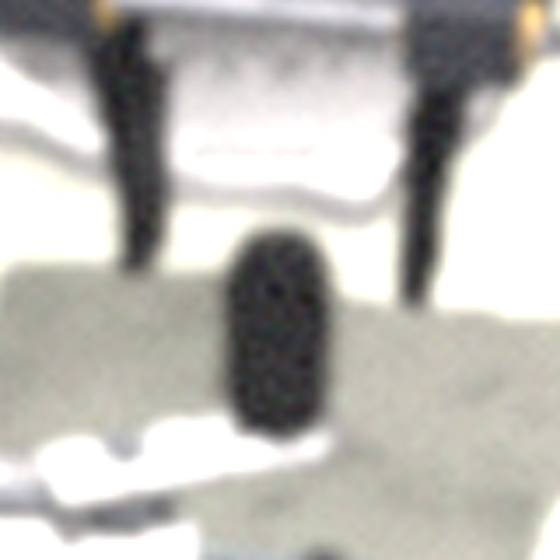

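```bash
python3 - <<'E'
from h import *
st()
mw=r.camera_model("wrist");p,d=r.camera("wrist");K=mw["K"];T=mw["extrinsics"]
s=r.read_state();P0=np.array(s["ee_pos"]);Rt=R.from_quat(s["eef_rot"])
ys,xs=np.mgrid[255:312,230:420];ys=ys.ravel();xs=xs.ravel();z=d[ys,xs]
P=np.c_[(xs-K[0,2])/K[0,0]*z,(ys-K[1,2])/K[1,1]*z,z]@T[:3,:3].T+T[:3,3]
L=Rt.inv().apply(P-P0)
for lo,hi in((-.06,-.02),(.02,.06)):
    k=(z>0)&(L[:,0]>lo)&(L[:,0]<hi)&(L[:,2]>-.08)&(L[:,2]<.005)
    Q=L[k];print(len(Q));
    for a in np.arange(-.08,.005,.006):
        q=Q[(Q[:,2]>=a)&(Q[:,2]<a+.006)]
        if len(q):print("z",round(a,3),len(q),np.round(q.min(0),4),np.round(q.max(0),4))
print(ys[k].min())
# side tip rays
ms=r.camera_model("side")
for uv in((315.6,194.1),(346.4,197.6)):
    for zz in(.08,.09,.1,.11):
        print(uv,zz,np.round(ray(ms,[uv],zz)[0],4),"tool",np.round(Rt.inv().apply(ray(ms,[uv],zz)[0]-P0),4))
E
```

```text
t3.62 p [ 0.4936 -0.0964  0.0826] th -0.545 rad 0.0702 F [1.1 0.5 0.4] T [-0.11  0.04 -0.04] w 0.0599 rot [0.1 0.1 0.2] q [-0.47  0.18  0.63  1.94 -0.12  1.06  0.05]
1196
z -0.074 11 [-0.0374 -0.0126 -0.0695] [-0.0352 -0.0118 -0.0681]
z -0.068 134 [-0.0389 -0.0127 -0.068 ] [-0.0302 -0.0096 -0.062 ]
z -0.062 173 [-0.0406 -0.0126 -0.062 ] [-0.0309 -0.0055 -0.056 ]
z -0.056 218 [-0.0405 -0.0128 -0.056 ] [-0.0302 -0.002  -0.05  ]
z -0.05 180 [-0.0395 -0.0126 -0.0499] [-0.03    0.0007 -0.044 ]
z -0.044 170 [-0.0396 -0.0129 -0.044 ] [-0.0301  0.004  -0.0381]
z -0.038 171 [-0.0392 -0.0127 -0.038 ] [-0.0301  0.0077 -0.032 ]
z -0.032 137 [-0.0393 -0.0126 -0.032 ] [-0.0301  0.0087 -0.0264]
z -0.026 2 [-0.0342 -0.0099 -0.0258] [-0.0306 -0.0087 -0.0256]
1198
z -0.074 10 [ 0.0342 -0.0131 -0.0706] [ 0.0367 -0.0119 -0.0682]
z -0.068 136 [ 0.0295 -0.0128 -0.0679] [ 0.0385 -0.0091 -0.062 ]
z -0.062 167 [ 0.0301 -0.0127 -0.062 ] [ 0.0399 -0.0064 -0.056 ]
z -0.056 223 [ 0.0294 -0.0128 -0.056 ] [ 0.04   -0.0021 -0.05  ]
z -0.05 178 [ 0.0294 -0.0126 -0.05  ] [ 0.0386  0.0008 -0.044 ]
z -0.044 175 [ 0.029
[... 152 characters left out ...]
.0385  0.0087 -0.0261]
z -0.026 2 [ 0.0299 -0.0116 -0.026 ] [ 0.0369  0.0031 -0.026 ]
271
(315.6, 194.1) 0.08 [ 0.5326 -0.1404  0.08  ] tool [0.0451 0.0372 0.0031]
(315.6, 194.1) 0.09 [ 0.531  -0.1229  0.09  ] tool [ 0.0407  0.0202 -0.007 ]
(315.6, 194.1) 0.1 [ 0.5294 -0.1055  0.1   ] tool [ 0.0364  0.0033 -0.017 ]
(315.6, 194.1) 0.11 [ 0.5277 -0.0881  0.11  ] tool [ 0.032  -0.0136 -0.027 ]
(346.4, 197.6) 0.08 [ 0.4597 -0.13    0.08  ] tool [-0.0286  0.0384  0.0031]
(346.4, 197.6) 0.09 [ 0.4595 -0.1128  0.09  ] tool [-0.0315  0.0214 -0.0069]
(346.4, 197.6) 0.1 [ 0.4593 -0.0955  0.1   ] tool [-0.0344  0.0045 -0.017 ]
(346.4, 197.6) 0.11 [ 0.4591 -0.0783  0.11  ] tool [-0.0374 -0.0125 -0.027 ]
```

{"name": "carry_out", "arguments": {
  "increments": "0 0 0 0 0 0.004 0.06; 0 0 0 0 0 0.008 0.06; 0 0 0 0 0 0.012 0.06; 0 0 0 0 0 0.015 0.06; 0 0 0 0 0 0.015 0.06"
}}

```text
time: 4.3
ee_pos: [0.4937, -0.0966, 0.0677]
eef_rot: [0.997, -0.079, -0.0, 0.001]
ft_force: [-0.1, -0.4, -0.5]
width: 0.0598
```

```bash
cat > tip.py <<'E'
from h import *
import sys
st();mw=r.camera_model("wrist");s=r.read_state();p,d=r.camera("wrist");K=mw["K"];T=mw["extrinsics"];cv2.imwrite(f"pics/w{sys.argv[1]}.png",p)
P0=np.array(s["ee_pos"]);Rt=R.from_quat(s["eef_rot"])
ys,xs=np.mgrid[235:312,230:420];ys=ys.ravel();xs=xs.ravel();z=d[ys,xs]
P=np.c_[(xs-K[0,2])/K[0,0]*z,(ys-K[1,2])/K[1,1]*z,z]@T[:3,:3].T+T[:3,3]
L=Rt.inv().apply(P-P0)
for n,lo,hi in(("L",-.05,-.02),("knob",-.017,.017),("R",.02,.05)):
    k=(z>0)&(L[:,0]>lo)&(L[:,0]<hi)&(P[:,2]>.07)
    print(n,"tool",np.round(L[k].min(0),4),np.round(L[k].max(0),4),"world z",np.round([P[k,2].min(),P[k,2].max()],4))
p,d=r.camera("side");c=p[150:260,250:400].astype(float)*1.8;cv2.imwrite(f"pics/s{sys.argv[1]}.png",cv2.resize(np.clip(c,0,255).astype(np.uint8),None,fx=4,fy=4,interpolation=cv2.INTER_CUBIC))
E
python3 tip.py 5
```

```text
t4.30 p [ 0.4937 -0.0966  0.0677] th -0.548 rad 0.0701 F [-0.1 -0.4 -0.5] T [-0.07  0.09  0.02] w 0.0598 rot [0.1 0.  0.2] q [-0.46  0.2   0.62  1.96 -0.13  1.03  0.06]
L tool [-0.0403 -0.0128 -0.0699] [-0.0296  0.0079 -0.0265] world z [0.0942 0.1376]
knob tool [-0.0138 -0.0145 -0.0494] [ 0.0131  0.0034 -0.0024] world z [0.0701 0.1171]
R tool [ 0.0297 -0.0128 -0.0706] [ 0.0402  0.0084 -0.027 ] world z [0.0946 0.1382]
```

View pics/s5.png

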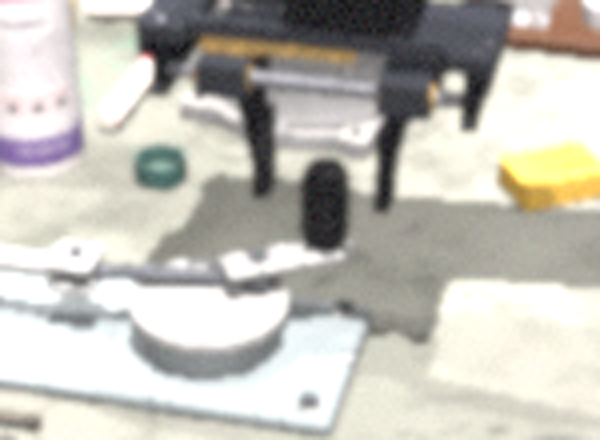

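{"name": "carry_out", "arguments": {
  "increments": "0 0 0 0 0 0.004 0.06; 0 0 0 0 0 0.008 0.06; 0 0 0 0 0 0.012 0.06; 0 0 0 0 0 0.016 0.06; 0 0 0 0 0 0.0195 0.06"
}}

```text
time: 5.03
ee_pos: [0.4939, -0.0967, 0.0482]
eef_rot: [0.997, -0.079, -0.0, 0.001]
ft_force: [0.5, -0.9, -0.2]
width: 0.0601
```

```bash
python3 tip.py 6
```

```text
t5.03 p [ 0.4939 -0.0967  0.0482] th -0.55 rad 0.0699 F [ 0.5 -0.9 -0.2] T [-0.12  0.07  0.04] w 0.0601 rot [0.1 0.  0.2] q [-0.45  0.23  0.62  1.97 -0.16  0.99  0.08]
L tool [-0.0406 -0.0128 -0.0696] [-0.0298  0.009  -0.0262] world z [0.0744 0.1178]
knob tool [-0.0139 -0.0142 -0.0667] [ 0.0129 -0.0011 -0.0223] world z [0.0705 0.1149]
R tool [ 0.0296 -0.0129 -0.07  ] [ 0.0405  0.0087 -0.0262] world z [0.0744 0.1182]
```

View pics/s6.png

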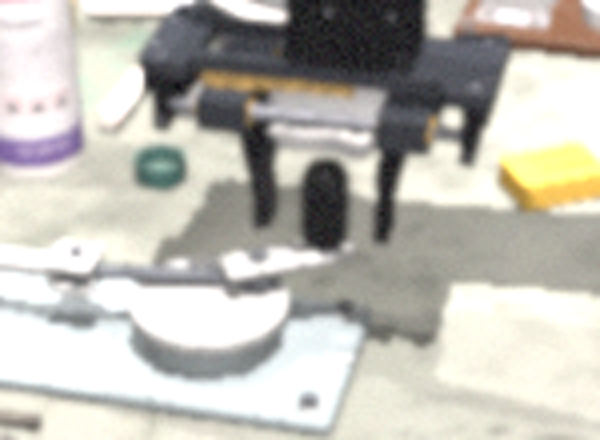

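View pics/w6.png

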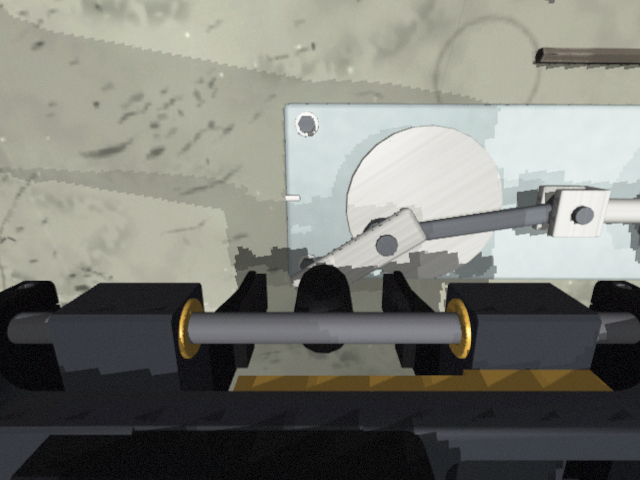

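{"name": "carry_out", "arguments": {
  "increments": "0 0 0 0 0 0 0.045; 0 0 0 0 0 0 0.03; 0 0 0 0 0 0 0.015; 0 0 0 0 0 0 0.015; 0 0 0 0 0 0 0.015",
  "squeeze": 45
}}

```text
time: 5.75
ee_pos: [0.4935, -0.0967, 0.0482]
eef_rot: [0.997, -0.079, -0.001, 0.001]
ft_force: [-1.9, -0.5, 2.6]
width: 0.0259
```

```bash
cat > cr.py <<'E'
from h import *
import sys
# cr.py th_start(th of row0 base) step_per_row [radius] : rows along circle, z 0.048
st();s=r.read_state();p=np.array(s["ee_pos"]);e=p[:2]-O;th=AX+np.pi-np.arctan2(e[1],e[0])
t0=float(sys.argv[1]);dt=float(sys.argv[2]);off=np.array(eval(sys.argv[3])) if len(sys.argv)>3 else np.zeros(2)
ths=t0+dt*np.arange(1,6)
rows([[*(kn(t)+off),.0485] for t in ths],[Rg]*5,0.015)
E
python3 cr.py -.55 .1
```

```text
t5.75 p [ 0.4935 -0.0967  0.0482] th -0.548 rad 0.0703 F [-1.9 -0.5  2.6] T [-0.05  0.4  -0.01] w 0.0259 rot [0.1 0.1 0.2] q [-0.45  0.23  0.62  1.97 -0.16  0.99  0.08]
0.1 0.1 0.2 -0.0030 -0.0062 -0.0003 0.015 ; 0.1 0.1 0.2 -0.0057 -0.0127 -0.0003 0.015 ; 0.1 0.1 0.2 -0.0077 -0.0194 -0.0004 0.015 ; 0.1 0.1 0.2 -0.0091 -0.0262 -0.0004 0.015 ; 0.1 0.1 0.2 -0.0097 -0.0332 -0.0004 0.015 ;
```

{"name": "carry_out", "arguments": {
  "increments": "0 0 0 -0.003 -0.006 0 0.015; 0 0 0 -0.0057 -0.0127 0 0.015; 0 0 0 -0.0077 -0.0194 0 0.015; 0 0 0 -0.0091 -0.0262 0 0.015; 0 0 0 -0.0097 -0.0332 0 0.015"
}}

```text
time: 6.38
ee_pos: [0.488, -0.0618, 0.0481]
eef_rot: [0.997, -0.079, -0.002, 0.001]
ft_force: [-6.6, -1.5, 7.5]
width: 0.026
```

```bash
python3 cr.py -.05 .12
```

```text
t6.38 p [ 0.488  -0.0618  0.0481] th -0.043 rad 0.0712 F [-6.6 -1.5  7.5] T [-0.59  1.39 -0.  ] w 0.026 rot [0.1 0.2 0.2] q [-0.51  0.2   0.6   2.   -0.13  0.98 -0.01]
0.1 0.2 0.2 0.0013 -0.0080 -0.0004 0.015 ; 0.1 0.2 0.2 0.0024 -0.0163 -0.0004 0.015 ; 0.1 0.2 0.2 0.0045 -0.0244 -0.0005 0.015 ; 0.1 0.2 0.2 0.0076 -0.0322 -0.0005 0.015 ; 0.1 0.2 0.2 0.0116 -0.0396 -0.0005 0.015 ;
```

{"name": "carry_out", "arguments": {
  "increments": "0 0 0 0.001 -0.008 0 0.015; 0 0 0 0.0022 -0.0163 0 0.015; 0 0 0 0.0043 -0.0244 0 0.015; 0 0 0 0.0074 -0.0322 0 0.015; 0 0 0 0.0114 -0.0396 0 0.015"
}}

```text
time: 7.0
ee_pos: [0.5048, -0.0227, 0.0481]
eef_rot: [0.997, -0.078, -0.003, -0.0]
ft_force: [-5.2, 0.6, 6.7]
width: 0.0257
```

```bash
python3 cr.py .55 .12
```

```text
t7.00 p [ 0.5048 -0.0227  0.0481] th 0.561 rad 0.0719 F [-5.2  0.6  6.7] T [-0.02  1.08  0.02] w 0.0257 rot [0.  0.3 0.3] q [-0.55  0.23  0.57  1.96 -0.15  0.99 -0.07]
0.0 0.3 0.3 0.0060 -0.0052 -0.0004 0.015 ; 0.0 0.3 0.3 0.0116 -0.0114 -0.0004 0.015 ; 0.0 0.3 0.3 0.0180 -0.0170 -0.0005 0.015 ; 0.0 0.3 0.3 0.0249 -0.0217 -0.0005 0.015 ; 0.0 0.3 0.3 0.0324 -0.0255 -0.0005 0.015 ;
```

{"name": "carry_out", "arguments": {
  "increments": "0 0 0 0.006 -0.006 0 0.015; 0 0 0 0.0116 -0.0118 0 0.015; 0 0 0 0.018 -0.0174 0 0.015; 0 0 0 0.0249 -0.0221 0 0.015; 0 0 0 0.0324 -0.0258 0 0.015"
}}

```text
time: 7.62
ee_pos: [0.5406, -0.0006, 0.0481]
eef_rot: [0.997, -0.078, -0.003, -0.001]
ft_force: [-5.1, 0.8, 8.3]
width: 0.0255
```

```bash
python3 cr.py 1.15 .12
```

```text
t7.62 p [ 0.5406 -0.0006  0.0481] th 1.155 rad 0.0719 F [-5.1  0.8  8.3] T [ 0.03  1.21 -0.05] w 0.0255 rot [-0.   0.4  0.4] q [-0.55  0.31  0.55  1.87 -0.19  1.02 -0.08]
-0.0 0.4 0.4 0.0083 -0.0010 -0.0004 0.015 ; -0.0 0.4 0.4 0.0165 -0.0030 -0.0005 0.015 ; -0.0 0.4 0.4 0.0249 -0.0039 -0.0005 0.015 ; -0.0 0.4 0.4 0.0332 -0.0039 -0.0006 0.015 ; -0.0 0.4 0.4 0.0416 -0.0028 -0.0006 0.015 ;
```

{"name": "carry_out", "arguments": {
  "increments": "0 0.2 0.2 0.0083 -0.0018 0 0.015; 0 0.2 0.2 0.0165 -0.0038 0 0.015; 0 0.2 0.2 0.0249 -0.0048 0 0.015; 0 0.2 0.2 0.0332 -0.0048 0 0.015; 0 0.2 0.2 0.0416 -0.0038 0 0.015"
}}

```text
time: 8.25
ee_pos: [0.5813, -0.0026, 0.0481]
eef_rot: [0.997, -0.079, -0.003, -0.001]
ft_force: [-10.9, -1.2, 13.0]
width: 0.026
```

```bash
python3 cr.py 1.75 .12 "(0,.001)"; python3 tip.py 7
```

```text
t8.25 p [ 0.5813 -0.0026  0.0481] th 1.732 rad 0.0713 F [-10.9  -1.2  13. ] T [-0.42  2.35 -0.03] w 0.026 rot [-0.1  0.3  0.2] q [-0.51  0.4   0.54  1.77 -0.24  1.05 -0.05]
-0.1 0.3 0.2 0.0090 0.0026 -0.0005 0.015 ; -0.1 0.3 0.2 0.0169 0.0055 -0.0005 0.015 ; -0.1 0.3 0.2 0.0243 0.0094 -0.0006 0.015 ; -0.1 0.3 0.2 0.0312 0.0142 -0.0006 0.015 ; -0.1 0.3 0.2 0.0375 0.0197 -0.0007 0.015 ; 
t8.25 p [ 0.5813 -0.0026  0.0481] th 1.732 rad 0.0713 F [-10.9  -1.2  13. ] T [-0.42  2.35 -0.03] w 0.026 rot [-0.1  0.3  0.2] q [-0.51  0.4   0.54  1.77 -0.24  1.05 -0.05]
L tool [-0.0265 -0.0395 -0.1191] [-0.02   -0.0111 -0.0271] world z [0.0753 0.1674]
knob tool [-0.017  -0.0382 -0.1151] [ 0.017  -0.0014 -0.0219] world z [0.07   0.1631]
R tool [ 0.02   -0.0396 -0.119 ] [ 0.0264 -0.011  -0.0274] world z [0.0753 0.167 ]
```

View pics/w7.png

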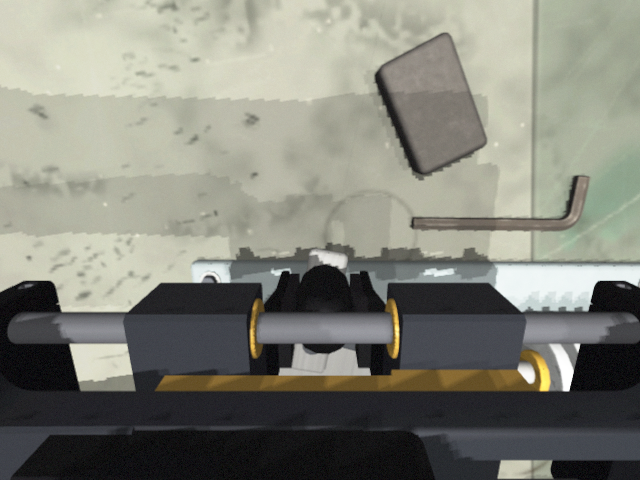

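{"name": "carry_out", "arguments": {
  "increments": "0 0.2 0.2 0.009 0.0022 0 0.015; 0 0.2 0.2 0.0169 0.0052 0 0.015; 0 0.2 0.2 0.0243 0.0092 0 0.015; 0 0.2 0.2 0.0312 0.014 0 0.015; 0 0.2 0.2 0.0375 0.0196 0 0.015",
  "squeeze": 55
}}

```text
time: 8.98
ee_pos: [0.614, -0.0268, 0.0481]
eef_rot: [0.997, -0.081, -0.003, -0.001]
ft_force: [-16.3, 3.1, 16.6]
width: 0.026
```

```bash
python3 cr.py 2.35 .12 "(0,.001)"
```

```text
t8.97 p [ 0.614  -0.0268  0.0481] th 2.314 rad 0.0703 F [-16.3   3.1  16.6] T [ 0.34  3.7  -0.01] w 0.026 rot [-0.1  0.3  0. ] q [-0.45  0.47  0.54  1.67 -0.27  1.08  0.01]
-0.1 0.3 0.0 0.0071 0.0072 -0.0005 0.015 ; -0.1 0.3 0.0 0.0119 0.0141 -0.0005 0.015 ; -0.1 0.3 0.0 0.0159 0.0215 -0.0006 0.015 ; -0.1 0.3 0.0 0.0189 0.0293 -0.0006 0.015 ; -0.1 0.3 0.0 0.0210 0.0375 -0.0006 0.015 ;
```

{"name": "carry_out", "arguments": {
  "increments": "0 0.2 0 0.0068 0.0072 0 0.015; 0 0.2 0 0.0117 0.0141 0 0.015; 0 0.2 0 0.0156 0.0215 0 0.015; 0 0.2 0 0.0186 0.0293 0 0.015; 0 0.2 0 0.0206 0.0375 0 0.015"
}}

```text
time: 9.6
ee_pos: [0.6276, -0.0642, 0.0482]
eef_rot: [0.997, -0.08, -0.002, -0.003]
ft_force: [-8.5, 6.7, 11.3]
width: 0.0258
```

```bash
python3 cr.py 2.95 .12 "(-.0005,.0005)"
```

```text
t9.60 p [ 0.6276 -0.0642  0.0482] th 2.892 rad 0.0692 F [-8.5  6.7 11.3] T [1.08 2.13 0.  ] w 0.0258 rot [-0.3  0.3  0.1] q [-0.38  0.51  0.54  1.63 -0.29  1.09  0.08]
-0.3 0.3 0.1 0.0022 0.0116 -0.0004 0.015 ; -0.3 0.3 0.1 0.0023 0.0200 -0.0004 0.015 ; -0.3 0.3 0.1 0.0013 0.0284 -0.0005 0.015 ; -0.3 0.3 0.1 -0.0006 0.0366 -0.0005 0.015 ; -0.3 0.3 0.1 -0.0035 0.0444 -0.0005 0.015 ;
```

{"name": "carry_out", "arguments": {
  "increments": "0 0.2 0 0.0016 0.0106 0 0.015; 0 0.2 0 0.0016 0.0195 0 0.015; 0 0.2 0 0.0006 0.0279 0 0.015; 0 0.2 0 -0.0013 0.0361 0 0.015; 0 0.2 0 -0.0042 0.0439 0 0.015"
}}

```text
time: 10.22
ee_pos: [0.6156, -0.1079, 0.0482]
eef_rot: [0.997, -0.08, -0.001, -0.002]
ft_force: [-7.3, 1.3, 10.9]
width: 0.0259
```

```bash
python3 cr.py 3.55 .12 "(-.001,.0008)"
```

```text
t10.22 p [ 0.6156 -0.1079  0.0482] th 3.564 rad 0.0682 F [-7.3  1.3 10.9] T [-0.04  1.83 -0.04] w 0.0259 rot [-0.3  0.1  0.1] q [-0.32  0.5   0.55  1.65 -0.29  1.08  0.16]
-0.3 0.1 0.1 -0.0029 0.0067 -0.0004 0.015 ; -0.3 0.1 0.1 -0.0076 0.0136 -0.0004 0.015 ; -0.3 0.1 0.1 -0.0130 0.0200 -0.0004 0.015 ; -0.3 0.1 0.1 -0.0192 0.0257 -0.0004 0.015 ; -0.3 0.1 0.1 -0.0261 0.0306 -0.0004 0.015 ;
```

```bash
sed -i 's/O=np.array(\[.5587,-.0702\])/O=np.array([.5577,-.0685])/' h.py; python3 cr.py 3.57 .12
```

```text
t10.22 p [ 0.6156 -0.1079  0.0482] th 3.577 rad 0.07 F [-7.3  1.3 10.9] T [-0.04  1.83 -0.04] w 0.0259 rot [-0.3  0.1  0.1] q [-0.32  0.5   0.55  1.65 -0.29  1.08  0.16]
-0.3 0.1 0.1 -0.0038 0.0070 -0.0004 0.015 ; -0.3 0.1 0.1 -0.0086 0.0139 -0.0004 0.015 ; -0.3 0.1 0.1 -0.0142 0.0201 -0.0004 0.015 ; -0.3 0.1 0.1 -0.0205 0.0257 -0.0004 0.015 ; -0.3 0.1 0.1 -0.0274 0.0304 -0.0004 0.015 ;
```

{"name": "carry_out", "arguments": {
  "increments": "0 0 0 -0.0038 0.007 0 0.015; 0 0 0 -0.0086 0.0139 0 0.015; 0 0 0 -0.0142 0.0201 0 0.015; 0 0 0 -0.0205 0.0257 0 0.015; 0 0 0 -0.0274 0.0304 0 0.015"
}}

```text
time: 10.85
ee_pos: [0.5823, -0.134, 0.0481]
eef_rot: [0.997, -0.081, -0.002, -0.002]
ft_force: [-8.1, 3.2, 9.2]
width: 0.0259
```

```bash
python3 cr.py 4.17 .12
```

```text
t10.85 p [ 0.5823 -0.134   0.0481] th 4.192 rad 0.07 F [-8.1  3.2  9.2] T [0.44 1.77 0.04] w 0.0259 rot [-0.3  0.3  0. ] q [-0.3   0.44  0.57  1.72 -0.27  1.06  0.2 ]
-0.3 0.3 0.0 -0.0061 0.0031 -0.0004 0.015 ; -0.3 0.3 0.0 -0.0140 0.0061 -0.0004 0.015 ; -0.3 0.3 0.0 -0.0221 0.0081 -0.0003 0.015 ; -0.3 0.3 0.0 -0.0305 0.0091 -0.0003 0.015 ; -0.3 0.3 0.0 -0.0389 0.0091 -0.0003 0.015 ;
```

{"name": "carry_out", "arguments": {
  "increments": "0 0 0 -0.0061 0.0031 0 0.015; 0 0 0 -0.014 0.0061 0 0.015; 0 0 0 -0.0221 0.0081 0 0.015; 0 0 0 -0.0305 0.0091 0 0.015; 0 0 0 -0.0389 0.0091 0 0.015"
}}

```text
time: 11.48
ee_pos: [0.542, -0.1367, 0.0482]
eef_rot: [0.997, -0.081, -0.002, -0.002]
ft_force: [-1.6, 1.8, 3.4]
width: 0.0258
```

```bash
python3 cr.py 4.77 .12
```

```text
t11.47 p [ 0.542  -0.1367  0.0482] th 4.777 rad 0.07 F [-1.6  1.8  3.4] T [ 0.44  0.31 -0.02] w 0.0258 rot [-0.3  0.3  0. ] q [-0.32  0.36  0.59  1.83 -0.23  1.03  0.2 ]
-0.3 0.3 0.0 -0.0078 -0.0010 -0.0003 0.015 ; -0.3 0.3 0.0 -0.0160 -0.0030 -0.0002 0.015 ; -0.3 0.3 0.0 -0.0239 -0.0059 -0.0002 0.015 ; -0.3 0.3 0.0 -0.0313 -0.0098 -0.0001 0.015 ; -0.3 0.3 0.0 -0.0382 -0.0145 -0.0001 0.015 ;
```

{"name": "carry_out", "arguments": {
  "increments": "0 0 0 -0.0078 -0.001 0 0.015; 0 0 0 -0.016 -0.003 0 0.015; 0 0 0 -0.0239 -0.0059 0 0.015; 0 0 0 -0.0313 -0.0098 0 0.015; 0 0 0 -0.0382 -0.0145 0 0.015"
}}

```text
time: 12.1
ee_pos: [0.5062, -0.116, 0.0483]
eef_rot: [0.997, -0.081, -0.002, -0.002]
ft_force: [2.3, 0.8, -5.4]
width: 0.0257
```

```bash
python3 cr.py 5.37 .12
```

```text
t12.10 p [ 0.5062 -0.116   0.0483] th -0.907 rad 0.07 F [ 2.3  0.8 -5.4] T [-0.06 -0.69  0.02] w 0.0257 rot [-0.2  0.2  0. ] q [-0.38  0.27  0.59  1.93 -0.18  1.    0.13]
-0.2 0.2 0.0 -0.0060 -0.0053 -0.0002 0.015 ; -0.2 0.2 0.0 -0.0116 -0.0115 -0.0001 0.015 ; -0.2 0.2 0.0 -0.0164 -0.0184 -0.0001 0.015 ; -0.2 0.2 0.0 -0.0204 -0.0258 -0.0000 0.015 ; -0.2 0.2 0.0 -0.0234 -0.0336 -0.0000 0.015 ;
```

{"name": "carry_out", "arguments": {
  "increments": "0 0 0 -0.006 -0.0053 0 0.015; 0 0 0 -0.0116 -0.0115 0 0.015; 0 0 0 -0.0164 -0.0184 0 0.015; 0 0 0 -0.0204 -0.0258 0 0.015; 0 0 0 -0.0234 -0.0336 0 0.015"
}}

```text
time: 12.72
ee_pos: [0.4883, -0.0787, 0.0483]
eef_rot: [0.997, -0.081, -0.002, -0.002]
ft_force: [5.0, -0.6, -10.6]
width: 0.0257
```

```bash
python3 cr.py 5.97 .12
```

```text
t12.72 p [ 0.4883 -0.0787  0.0483] th -0.308 rad 0.0701 F [  5.   -0.6 -10.6] T [-0.67 -1.32 -0.06] w 0.0257 rot [-0.2  0.2  0. ] q [-0.45  0.21  0.58  1.99 -0.14  0.99  0.03]
-0.2 0.2 0.0 -0.0019 -0.0078 -0.0001 0.015 ; -0.2 0.2 0.0 -0.0030 -0.0161 -0.0001 0.015 ; -0.2 0.2 0.0 -0.0031 -0.0245 -0.0001 0.015 ; -0.2 0.2 0.0 -0.0022 -0.0329 -0.0000 0.015 ; -0.2 0.2 0.0 -0.0003 -0.0411 -0.0000 0.015 ;
```

One stroke done, nearing home; second turn follows.

{"name": "carry_out", "arguments": {
  "increments": "0 0 0 -0.0019 -0.0078 0 0.015; 0 0 0 -0.003 -0.0161 0 0.015; 0 0 0 -0.0031 -0.0245 0 0.015; 0 0 0 -0.0022 -0.0329 0 0.015; 0 0 0 -0.0003 -0.0411 0 0.015"
}}

```text
time: 13.35
ee_pos: [0.4945, -0.0379, 0.0483]
eef_rot: [0.997, -0.081, -0.002, -0.002]
ft_force: [3.7, -4.8, -11.5]
width: 0.026
```

```bash
python3 cr.py 6.57 .12; python3 tip.py 8
```

```text
t13.35 p [ 0.4945 -0.0379  0.0483] th 0.289 rad 0.0702 F [  3.7  -4.8 -11.5] T [-1.27 -1.01 -0.02] w 0.026 rot [-0.2  0.3  0. ] q [-0.51  0.21  0.55  1.98 -0.13  0.99 -0.06]
-0.2 0.3 0.0 0.0030 -0.0077 -0.0002 0.015 ; -0.2 0.3 0.0 0.0068 -0.0152 -0.0002 0.015 ; -0.2 0.3 0.0 0.0114 -0.0222 -0.0002 0.015 ; -0.2 0.3 0.0 0.0169 -0.0286 -0.0002 0.015 ; -0.2 0.3 0.0 0.0230 -0.0342 -0.0002 0.015 ; 
t13.35 p [ 0.4945 -0.0379  0.0483] th 0.289 rad 0.0702 F [  3.7  -4.8 -11.5] T [-1.27 -1.01 -0.02] w 0.026 rot [-0.2  0.3  0. ] q [-0.51  0.21  0.55  1.98 -0.13  0.99 -0.06]
L tool [-0.0262 -0.0399 -0.1191] [-0.02   -0.0113 -0.0269] world z [0.0754 0.1677]
knob tool [-0.017  -0.0378 -0.1152] [ 0.017  -0.0023 -0.0218] world z [0.0701 0.1637]
R tool [ 0.02   -0.0394 -0.1185] [ 0.0262 -0.0111 -0.0275] world z [0.0758 0.1668]
```

View pics/s8.png

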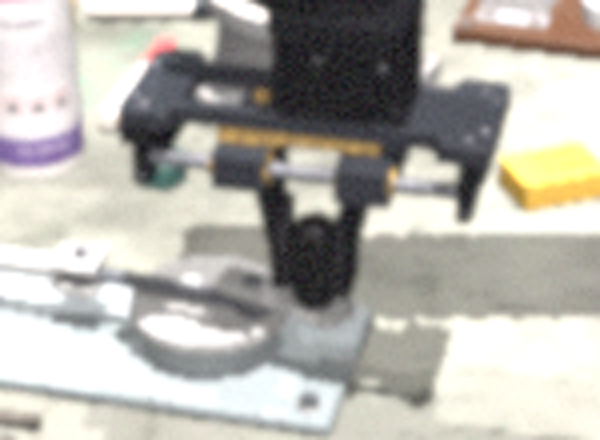

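The knob sits well between the pads (around 315,270 in the crop); carrying on.

```bash
python3 cr.py 6.57 .12
```

```text
t13.45 p [ 0.4951 -0.0369  0.0483] th 0.306 rad 0.0701 F [  4.5   0.4 -12.6] T [-0.22 -1.26  0.  ] w 0.0256 rot [-0.2  0.2  0.1] q [-0.51  0.21  0.55  1.98 -0.13  0.99 -0.06]
-0.2 0.2 0.1 0.0026 -0.0066 -0.0002 0.015 ; -0.2 0.2 0.1 0.0064 -0.0141 -0.0001 0.015 ; -0.2 0.2 0.1 0.0111 -0.0210 -0.0001 0.015 ; -0.2 0.2 0.1 0.0165 -0.0274 -0.0001 0.015 ; -0.2 0.2 0.1 0.0227 -0.0331 -0.0001 0.015 ;
```

{"name": "carry_out", "arguments": {
  "increments": "0 0 0 0.0026 -0.0066 0 0.015; 0 0 0 0.0064 -0.0141 0 0.015; 0 0 0 0.0111 -0.021 0 0.015; 0 0 0 0.0165 -0.0274 0 0.015; 0 0 0 0.0227 -0.0331 0 0.015"
}}

```text
time: 14.08
ee_pos: [0.5229, -0.0076, 0.0483]
eef_rot: [0.997, -0.08, -0.002, -0.002]
ft_force: [-2.3, -5.5, -5.8]
width: 0.0259
```

```bash
python3 cr.py 7.17 .12
```

```text
t14.07 p [ 0.5229 -0.0076  0.0483] th 0.89 rad 0.0702 F [-2.3 -5.5 -5.8] T [-1.37  0.18  0.01] w 0.0259 rot [-0.2  0.3  0.1] q [-0.53  0.27  0.53  1.92 -0.16  1.   -0.09]
-0.2 0.3 0.1 0.0067 -0.0046 -0.0003 0.015 ; -0.2 0.3 0.1 0.0141 -0.0086 -0.0003 0.015 ; -0.2 0.3 0.1 0.0219 -0.0118 -0.0003 0.015 ; -0.2 0.3 0.1 0.0300 -0.0140 -0.0003 0.015 ; -0.2 0.3 0.1 0.0383 -0.0152 -0.0004 0.015 ;
```

{"name": "carry_out", "arguments": {
  "increments": "0 0 0 0.0067 -0.0046 0 0.015; 0 0 0 0.0141 -0.0086 0 0.015; 0 0 0 0.0219 -0.0118 0 0.015; 0 0 0 0.03 -0.014 0 0.015; 0 0 0 0.0383 -0.0152 0 0.015"
}}

```text
time: 14.7
ee_pos: [0.5628, 0.0015, 0.0482]
eef_rot: [0.997, -0.08, -0.003, -0.002]
ft_force: [-7.5, -4.6, 3.0]
width: 0.0259
```

```bash
python3 cr.py 7.77 .12
```

```text
t14.70 p [0.5628 0.0015 0.0482] th 1.482 rad 0.0702 F [-7.5 -4.6  3. ] T [-1.21  1.66 -0.02] w 0.0259 rot [-0.2  0.4  0.1] q [-0.51  0.36  0.52  1.81 -0.21  1.03 -0.07]
-0.2 0.4 0.1 0.0088 -0.0000 -0.0004 0.015 ; -0.2 0.4 0.1 0.0171 0.0008 -0.0004 0.015 ; -0.2 0.4 0.1 0.0253 0.0026 -0.0005 0.015 ; -0.2 0.4 0.1 0.0332 0.0054 -0.0006 0.015 ; -0.2 0.4 0.1 0.0408 0.0091 -0.0006 0.015 ;
```

{"name": "carry_out", "arguments": {
  "increments": "0 0.2 0 0.0088 0 0 0.015; 0 0.2 0 0.0171 0.0008 0 0.015; 0 0.2 0 0.0253 0.0026 0 0.015; 0 0.2 0 0.0332 0.0054 0 0.015; 0 0.2 0 0.0408 0.0091 0 0.015"
}}

```text
time: 15.32
ee_pos: [0.6003, -0.0128, 0.0481]
eef_rot: [0.997, -0.08, -0.004, -0.003]
ft_force: [-14.6, -0.1, 9.4]
width: 0.0259
```

```bash
python3 cr.py 8.37 .12
```

```text
t15.32 p [ 0.6003 -0.0128  0.0481] th 2.062 rad 0.0702 F [-14.6  -0.1   9.4] T [-0.28  3.27 -0.03] w 0.0259 rot [-0.3  0.4  0.1] q [-0.46  0.44  0.51  1.71 -0.25  1.06 -0.02]
-0.3 0.4 0.1 0.0085 0.0056 -0.0005 0.015 ; -0.3 0.4 0.1 0.0149 0.0110 -0.0005 0.015 ; -0.3 0.4 0.1 0.0206 0.0171 -0.0006 0.015 ; -0.3 0.4 0.1 0.0256 0.0239 -0.0007 0.015 ; -0.3 0.4 0.1 0.0297 0.0312 -0.0008 0.015 ;
```

{"name": "carry_out", "arguments": {
  "increments": "0 0.2 0 0.0085 0.0056 0 0.015; 0 0.2 0 0.0149 0.011 0 0.015; 0 0.2 0 0.0206 0.0171 0 0.015; 0 0.2 0 0.0256 0.0239 0 0.015; 0 0.2 0 0.0297 0.0312 0 0.015"
}}

```text
time: 15.95
ee_pos: [0.6237, -0.0451, 0.0482]
eef_rot: [0.997, -0.079, -0.004, -0.005]
ft_force: [-14.1, 4.8, 9.5]
width: 0.0258
```

```bash
python3 cr.py 8.97 .12
```

```text
t15.95 p [ 0.6237 -0.0451  0.0482] th 2.639 rad 0.0701 F [-14.1   4.8   9.5] T [1.   3.07 0.01] w 0.0258 rot [-0.5  0.5  0.3] q [-0.39  0.49  0.51  1.64 -0.27  1.09  0.05]
-0.5 0.5 0.3 0.0047 0.0108 -0.0005 0.015 ; -0.5 0.5 0.3 0.0069 0.0189 -0.0006 0.015 ; -0.5 0.5 0.3 0.0082 0.0272 -0.0007 0.015 ; -0.5 0.5 0.3 0.0084 0.0356 -0.0007 0.015 ; -0.5 0.5 0.3 0.0077 0.0439 -0.0008 0.015 ;
```

{"name": "carry_out", "arguments": {
  "increments": "0 0.2 0 0.0045 0.0105 0 0.015; 0 0.2 0 0.0067 0.0187 0 0.015; 0 0.2 0 0.008 0.0272 0 0.015; 0 0.2 0 0.0082 0.0356 0 0.015; 0 0.2 0 0.0075 0.0439 0 0.015"
}}

```text
time: 16.58
ee_pos: [0.625, -0.0874, 0.0483]
eef_rot: [0.997, -0.078, -0.002, -0.006]
ft_force: [-5.8, 1.7, 3.0]
width: 0.0257
```

```bash
python3 cr.py 9.57 .12
```

```text
t16.57 p [ 0.625  -0.0874  0.0483] th 3.253 rad 0.0699 F [-5.8  1.7  3. ] T [ 0.3   1.22 -0.01] w 0.0257 rot [-0.7  0.3  0.4] q [-0.32  0.5   0.52  1.63 -0.29  1.09  0.12]
-0.7 0.3 0.4 -0.0020 0.0106 -0.0004 0.015 ; -0.7 0.3 0.4 -0.0047 0.0185 -0.0004 0.015 ; -0.7 0.3 0.4 -0.0084 0.0261 -0.0005 0.015 ; -0.7 0.3 0.4 -0.0129 0.0331 -0.0006 0.015 ; -0.7 0.3 0.4 -0.0183 0.0396 -0.0006 0.015 ;
```

{"name": "carry_out", "arguments": {
  "increments": "0 0 0 -0.002 0.0098 0 0.015; 0 0 0 -0.0047 0.018 0 0.015; -0.2 0 0.2 -0.0084 0.0258 0 0.015; -0.2 0 0.2 -0.0129 0.0331 0 0.015; -0.2 0 0.2 -0.0183 0.0396 0 0.015"
}}

```text
time: 17.2
ee_pos: [0.5998, -0.1242, 0.0482]
eef_rot: [0.997, -0.08, -0.003, -0.005]
ft_force: [-8.8, 1.4, 6.7]
width: 0.026
```

```bash
python3 cr.py 10.17 .12
```

```text
t17.20 p [ 0.5998 -0.1242  0.0482] th 3.903 rad 0.0698 F [-8.8  1.4  6.7] T [ 0.16  1.94 -0.02] w 0.026 rot [-0.5  0.4  0.1] q [-0.28  0.47  0.54  1.68 -0.27  1.08  0.18]
-0.5 0.4 0.1 -0.0052 0.0051 -0.0003 0.015 ; -0.5 0.4 0.1 -0.0119 0.0101 -0.0003 0.015 ; -0.5 0.4 0.1 -0.0192 0.0143 -0.0003 0.015 ; -0.5 0.4 0.1 -0.0269 0.0176 -0.0003 0.015 ; -0.5 0.4 0.1 -0.0349 0.0200 -0.0003 0.015 ;
```

{"name": "carry_out", "arguments": {
  "increments": "0 0 0 -0.0052 0.0051 0 0.015; -0.1 0 0 -0.0119 0.0101 0 0.015; -0.2 0.1 0 -0.0192 0.0143 0 0.015; -0.2 0.1 0 -0.0269 0.0176 0 0.015; -0.2 0.1 0 -0.0349 0.02 0 0.015"
}}

```text
time: 17.82
ee_pos: [0.5615, -0.1383, 0.0483]
eef_rot: [0.997, -0.08, -0.003, -0.003]
ft_force: [-4.6, 2.8, 0.5]
width: 0.0258
```

```bash
python3 cr.py 10.77 .12
```

```text
t17.82 p [ 0.5615 -0.1383  0.0483] th 4.497 rad 0.0699 F [-4.6  2.8  0.5] T [0.32 0.95 0.  ] w 0.0258 rot [-0.3  0.3  0.1] q [-0.29  0.4   0.55  1.77 -0.24  1.05  0.2 ]
-0.3 0.3 0.1 -0.0076 0.0013 -0.0002 0.015 ; -0.3 0.3 0.1 -0.0160 0.0017 -0.0002 0.015 ; -0.3 0.3 0.1 -0.0244 0.0010 -0.0001 0.015 ; -0.3 0.3 0.1 -0.0326 -0.0006 -0.0001 0.015 ; -0.3 0.3 0.1 -0.0406 -0.0032 0.0000 0.015 ;
```

{"name": "carry_out", "arguments": {
  "increments": "0 0 0 -0.0076 0.0013 0 0.015; 0 0 0 -0.016 0.0017 0 0.015; 0 0 0 -0.0244 0.001 0 0.015; 0 0 0 -0.0326 -0.0006 0 0.015; 0 0 0 -0.0406 -0.0032 0 0.015"
}}

```text
time: 18.45
ee_pos: [0.5215, -0.1284, 0.0483]
eef_rot: [0.997, -0.08, -0.002, -0.003]
ft_force: [1.7, 1.2, -8.3]
width: 0.0257
```

```bash
python3 cr.py 11.37 .12
```

```text
t18.45 p [ 0.5215 -0.1284  0.0483] th -1.189 rad 0.07 F [ 1.7  1.2 -8.3] T [ 0.1  -0.31 -0.05] w 0.0257 rot [-0.3  0.3  0.1] q [-0.33  0.31  0.56  1.88 -0.2   1.01  0.16]
-0.3 0.3 0.1 -0.0072 -0.0033 -0.0001 0.015 ; -0.3 0.3 0.1 -0.0143 -0.0078 -0.0001 0.015 ; -0.3 0.3 0.1 -0.0208 -0.0130 0.0000 0.015 ; -0.3 0.3 0.1 -0.0267 -0.0190 0.0001 0.015 ; -0.3 0.3 0.1 -0.0318 -0.0257 0.0001 0.015 ;
```

{"name": "carry_out", "arguments": {
  "increments": "0 0 0 -0.0072 -0.0033 0 0.015; 0 0 0 -0.0143 -0.0078 0 0.015; 0 0 0 -0.0208 -0.013 0 0.015; 0 0 0 -0.0267 -0.019 0 0.015; 0 0 0 -0.0318 -0.0257 0 0.015"
}}

```text
time: 19.08
ee_pos: [0.4939, -0.0975, 0.0484]
eef_rot: [0.997, -0.08, -0.002, -0.003]
ft_force: [5.2, 0.1, -17.3]
width: 0.0261
```

```bash
python3 cr.py 11.97 .12
```

```text
t19.07 p [ 0.4939 -0.0975  0.0484] th -0.588 rad 0.0701 F [  5.2   0.1 -17.3] T [-0.32 -1.26 -0.03] w 0.0261 rot [-0.3  0.3  0.1] q [-0.39  0.23  0.56  1.97 -0.15  0.99  0.08]
-0.3 0.3 0.1 -0.0039 -0.0068 -0.0001 0.015 ; -0.3 0.3 0.1 -0.0073 -0.0145 0.0000 0.015 ; -0.3 0.3 0.1 -0.0097 -0.0225 0.0001 0.015 ; -0.3 0.3 0.1 -0.0112 -0.0308 0.0001 0.015 ; -0.3 0.3 0.1 -0.0116 -0.0392 0.0002 0.015 ;
```

{"name": "carry_out", "arguments": {
  "increments": "0 0 0 -0.0039 -0.0068 0 0.015; 0 0 0 -0.0073 -0.0145 0 0.015; 0 0 0 -0.0097 -0.0225 0 0.015; 0 0 0 -0.0112 -0.0308 0 0.015; 0 0 0 -0.0116 -0.0385 0 0.015"
}}

```text
time: 19.7
ee_pos: [0.4884, -0.0575, 0.0484]
eef_rot: [0.997, -0.08, -0.003, -0.003]
ft_force: [5.1, -3.9, -21.6]
width: 0.0259
```

```bash
python3 cr.py 12.567 0
```

```text
t19.70 p [ 0.4884 -0.0575  0.0484] th -0.004 rad 0.0702 F [  5.1  -3.9 -21.6] T [-0.98 -1.44 -0.02] w 0.0259 rot [-0.3  0.3  0.1] q [-0.46  0.2   0.53  1.99 -0.13  0.99 -0.02]
-0.3 0.3 0.1 0.0002 -0.0003 -0.0001 0.015 ; -0.3 0.3 0.1 0.0002 -0.0003 -0.0001 0.015 ; -0.3 0.3 0.1 0.0002 -0.0003 -0.0001 0.015 ; -0.3 0.3 0.1 0.0002 -0.0003 -0.0001 0.015 ; -0.3 0.3 0.1 0.0002 -0.0003 -0.0001 0.015 ;
```

{"name": "carry_out", "arguments": {
  "increments": "0 0 0 0 0 0 0.015; 0 0 0 0 0 0 0.015; 0 0 0 0 0 0 0.03; 0 0 0 0 0 0 0.045; 0 0 0 0 0 0 0.06"
}}

```text
time: 20.32
ee_pos: [0.4889, -0.0576, 0.0491]
eef_rot: [0.997, -0.08, -0.002, -0.003]
ft_force: [0.4, 0.3, -0.5]
width: 0.0427
```

```bash
python3 tip.py 9
```

```text
t20.32 p [ 0.4889 -0.0576  0.0491] th -0.005 rad 0.0696 F [ 0.4  0.3 -0.5] T [-0.09  0.11 -0.  ] w 0.0427 rot [-0.3  0.3  0.1] q [-0.46  0.2   0.53  1.99 -0.13  0.99 -0.02]
L tool [-0.0344 -0.039  -0.1084] [-0.0211  0.0088 -0.0267] world z [0.0759 0.1579]
knob tool [-0.0141 -0.0153 -0.0671] [ 0.0128 -0.0024 -0.0208] world z [0.07   0.1163]
R tool [ 0.0211 -0.0387 -0.1081] [ 0.0343  0.0089 -0.0267] world z [0.0758 0.1573]
```

View pics/w9.png

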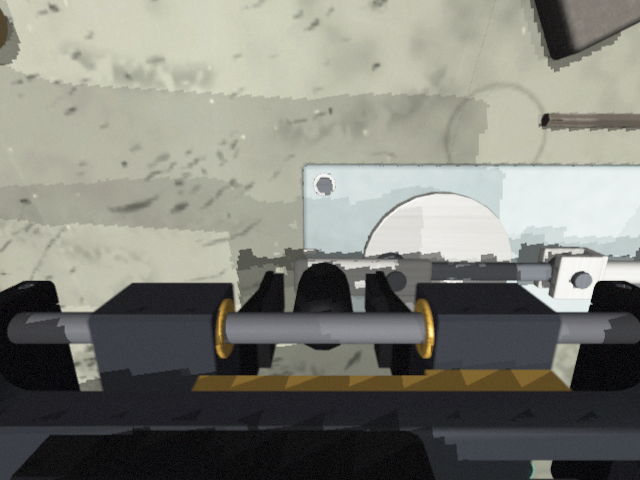

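The knob stands free between the opened fingers (about 323,305), with the crank arm parallel to the base. Now straight up.

{"name": "carry_out", "arguments": {
  "increments": "0 0 0 0 0 0 0.06; 0 0 0 0 0 -0.01 0.06; 0 0 0 0 0 -0.03 0.06; 0 0 0 0 0 -0.055 0.06; 0 0 0 0 0 -0.08 0.06"
}}

```text
time: 21.05
ee_pos: [0.4891, -0.0582, 0.1303]
eef_rot: [0.997, -0.08, -0.002, -0.003]
ft_force: [-0.2, 0.3, -0.9]
width: 0.0597
```

{"name": "carry_out", "arguments": {
  "increments": "0 0 0 0 0 -0.02 0.06; 0 0 0 0 0 -0.04 0.06; 0 0 0 0 0 -0.06 0.06; 0 0 0 0 0 -0.07 0.06; 0 0 0 0 0 -0.07 0.06"
}}

```text
time: 21.68
ee_pos: [0.4896, -0.0586, 0.2008]
eef_rot: [0.997, -0.08, -0.002, -0.003]
ft_force: [0.2, 0.2, 0.7]
width: 0.06
```

```bash
python3 - <<'E'
from h import *
import time
st();m=r.camera_model("wrist");p,d=r.camera("wrist");cv2.imwrite("pics/w10.png",p)
h=cv2.cvtColor(p,cv2.COLOR_BGR2HSV)
u,v=proj(m,[*kn(0),.105])[0].astype(int);print(u,v);s=32
k=np.zeros(h.shape[:2],np.uint8);k[v-s:v+s,u-s:u+s]=cv2.inRange(h[v-s:v+s,u-s:u+s],(0,0,0),(180,255,55))
n,lab,stt,cen=cv2.connectedComponentsWithStats(k);i=1+np.argmax(stt[1:,4]);ys,xs=np.nonzero(lab==i)
K=m["K"];z=d[ys,xs];P=np.c_[(xs-K[0,2])/K[0,0]*z,(ys-K[1,2])/K[1,1]*z,z]@m["extrinsics"][:3,:3].T+m["extrinsics"][:3,3]
P=P[(z>0)&(P[:,2]>.06)];c=(P.min(0)+P.max(0))/2;e=c[:2]-O;print(c,np.ptp(P,axis=0),"angle",(AX+np.pi-np.arctan2(e[1],e[0])+3)%(2*np.pi)-3)
p,_=r.camera("top");cv2.imwrite("pics/top10.png",p)
E
```

```text
t21.68 p [ 0.4896 -0.0586  0.2008] th -0.018 rad 0.0688 F [0.2 0.2 0.7] T [-0.11  0.05  0.04] w 0.06 rot [-0.3  0.2  0.1] q [-0.5   0.02  0.54  1.81 -0.02  1.31 -0.11]
323 229
[ 0.48878005 -0.05597492  0.094828  ] [0.02549017 0.02548891 0.04508979] angle 0.017979770723691946
```

View pics/w10.png

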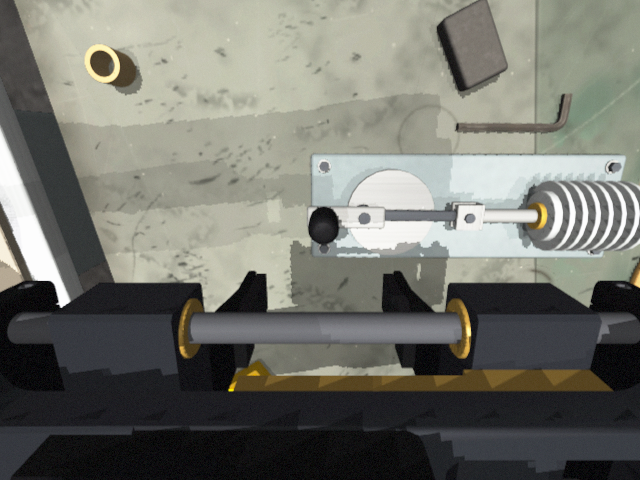

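View pics/top10.png

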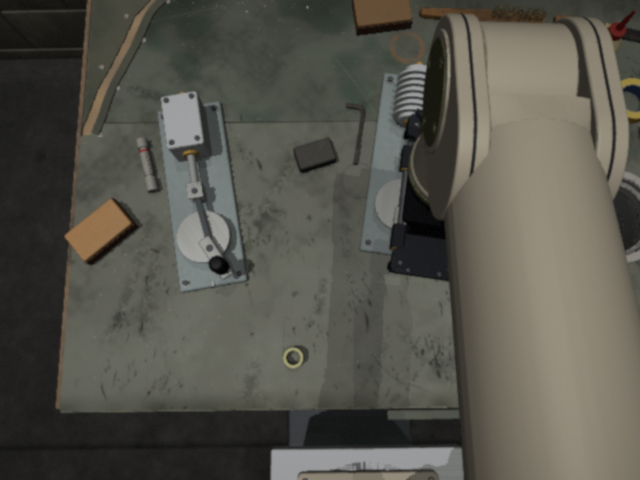

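The wrist view shows the knob at (323,225), over the home mark, with the crank arm in line with the barrel. The measured angle is about 0.02 rad from home. In the top view the other pump's knob at (218,265) has not moved. Handing in.

```bash
python3 -c "
from bench import r
print(r.close_job())"
```

```text
the job is handed in; nothing more can be done
None
```

I cranked the finned pump clockwise through its heavy point twice, set the knob back over the home mark, let go, and handed the job in at about 22 s. No verdict is reported.

- **Cranking:** The pace was about 1 rad/s (one turn in 6.5 s). Finger opening (26 mm) and tool radius (70 mm) stayed steady through both strokes. The tool's angle showed no kick or run-back at either heavy point. Total wrist force stayed below about 25 N.
- **Last checks:** After release, the wrist camera put the knob about 0.02 rad from home (limit 0.35), with the fingers about 100 mm clear of it and wrist force near zero. The other pump's knob looks unmoved in the top view.
- **Tool length disagreed:** The wrist depth image and the side camera both showed the fingers ending about 26 mm short of the reported TCP. I went that much lower by the pictures, and the grasp held.
- **Crank axis corrected:** My first position for the crank's axis from the images was about 2 mm off, so I corrected it from the tool's radius during the first turn.
- **Vertical force:** The grip carried an unexplained vertical force, up to 22 N just before release, and it vanished when I let go.

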